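# Walk the log into the carving bay and turn the gouges

### The arm

A 7-joint arm with a two-finger parallel gripper is mounted at the origin on the work surface. World frame = base frame: x ahead of the robot, y to its left, z up, the work surface at z = 0. Lengths are in m, angles in degrees, forces in N, time in s.
With the tool pointing down it reaches from about 0.35 to 0.9 m from the base axis. Payload 19.9 kg.
Tool frame: the origin (TCP) lies midway between the tips of the shut fingers; the grasp point (between the pads) lies 19 mm behind it; z points along the fingers, y is the line along which they close (so a half turn about z gives the same grasp; the last joint's range is limited). The gripper opens to 85 mm and grips with 20 to 120 N. Pads are 22 mm wide; open, the fingers measure 114 mm over their backs; the gripper's body (76 mm by 85 mm) begins 54 mm behind the grasp point. The pads swing forward as they close: fully open they stand 13 mm farther back than shut.
Start: joints at [-69.758, 23.915, -0.59, 92.452, 0.269, 63.638, -3.037], TCP at [0.24, 0.577, 0.231] pointing down, gripper open.
Joint ranges: [-161.28, 161.28], [-22.2, 115.67], [-73.04, 71.86], [3.21, 147.25], [-68.34, 248.33], [10.77, 114.83], [-161.83, 161.83]. Speed limits (degrees/s): [108.29, 108.29, 136.94, 136.94, 172.46, 172.46, 172.46].

### API

Orientations are given as [roll, pitch, yaw] about the fixed x, y, z axes, in that order (R = Rz(yaw) Ry(pitch) Rx(roll)).
In Python, from rig import env, vision, ticket gives the robot as it stands.
- The arm moves only by the tool step_arm, never from a script. Its arguments are lists of equal length, an entry for each row: "claw": the closure, from -1 (fully open) to 1 (shut); "dp": the shift along the tool's x, y, z in m, a list of three; "twist": the turn about the tool's z in rad. In form: {"claw": [claw, ...], "dp": [[dx, dy, dz], ...], "twist": [twist, ...]}. A call has 1 to 10 rows; each row shifts and turns the commanded pose from where the row before left it, along the tool's axes as they then stand; what a row does not reach is not made up. A row lasts 1/12 s, in which the tool goes at most 41.7 mm and 7.16 degrees, less where a joint would pass 70% of its speed; a pose out of reach is approached as far as the arm can. A call with a gripper value outside its range is refused whole. The fingers move at their own pace and stop on an object; "newtons" is the grip in N (left out, the last holds). Time passes only in rows, so rows that do not move let the fingers close. It gives the time, the measured TCP pose, the force, the opening and the grip force at its end, in the units of the state.
- env.observe(): the state, without advancing time (a new reading comes with each control period).
- vision.read_camera(name): name is "scene" or "top" or "wrist"; returns (picture, depth): 384x512x3 uint8, red, green, blue; 384x512 float32, m along the optical axis (not along the pixel's ray), 0 where there is no reading.
- vision.camera_info(name): a dict with "fx", "fy", "cx", "cy" (pixels), "T" (4x4, takes a point from camera to world coordinates); the wrist camera has in their place "T_tool_cam" (4x4, takes a point from camera to tool coordinates, whose origin is the TCP and whose axes are the flange's). Camera axes: x right, y up, looking along -z (the intrinsics and any distortion apply to the point x, -y, -z); pixel columns grow to the right and rows downward; lengths in m; the calibration is good to about 2 mm. A picture is of the moment at which its call begins: read the wrist's pose just before it. camera_info takes no time and is no camera call.
- ticket.finish_job(): hands the job in; it is judged then, once.
The state is a dict: "time_s": time; "joint_pos": joint angles; "qd": joint speeds; "joint_efforts": joint torques, N m; "eef_pos": TCP position; "tcp_rot": TCP orientation; "ft_force": force on the tool from outside, world axes, zero at the start; "torque": the same for the moment, N m; "grip_width": finger opening in m; "grasp_force": force on a finger pad.
Only numpy, scipy, OpenCV 4.12 (cv2) and the standard library are available. Lean on these libraries where they do the work, as an engineer would, in place of code of your own. Each camera call takes 0.05 s, during which the arm holds its last target. There are 200 camera calls.

### The job

Get the bench ready for carving. Walk the heavy log on its bottom rim through the open mouth of the three-cleat bay until its whole foot is inside, standing upright: rock it clearly onto its far rim first, then its near rim, and so on in turn, at least five tilts, gaining ground with each, and never lift it clear of the bench. Also take out every gouge in the rack whose blade points back towards the robot, turn it end for end and lay it back in the rack, so that all gouges lie in their notches with blades pointing away from the robot; leave the mallet, glue bottle and offcut alone.

Things in the scene. Friction and masses are not known exactly. Their poses are not given: they have to be found in the camera images.
- log: Upright log, 104 mm diameter, 120 mm tall, 0.7 to 0.98 kg; centred on top a square tenon 36 x 36 mm, 45 mm tall (165 mm in all) to grip, its faces square to the log's x and y. Origin: centre of the underside, on the bench; z up. x points roughly the way it must travel (to the bay, world +y), y to its near side (towards the robot, world -x). Starts to the robot's right.
- rim_near (a point): Point on the log's bottom rim, 52 mm from the centre of its underside, on the side near the robot at the start (log's +y). Counts as raised (log rocked onto its far rim) when over 10 mm high, with rim_far below 8 mm.
- rim_far (a point): Point on the log's bottom rim, 52 mm from the centre of its underside, on the side far from the robot at the start (log's -y). Counts as raised (log rocked onto its near rim) when over 10 mm high, with rim_near below 8 mm.
- rim_front (a point): Point on the log's bottom rim, 52 mm from the centre of its underside, on the side towards the bay at the start (log's +x).
- rim_back (a point): Point on the log's bottom rim, 52 mm from the centre of its underside, on the side away from the bay at the start (log's -x).
- bay: Fixed U of three wooden cleats, 28 mm wide, 30 mm high, on the bench; cork floor level with the bench. Origin: centre of the floor, z = 0. Inside 150 x 150 mm (x, y from -75 to 75 mm). x points into the bay (roughly world +y): closing cleat beyond x = 75 mm, open mouth at x = -75 mm; the side cleats, at +y and -y, run from x = -75 to 103 mm.
- rack: Fixed gouge rack. Origin: centre of its underside. Base 110 (x) x 270 (y) x 10 mm; two rails along y, 16 mm thick, centred at x = -38 and 38 mm, with four notches 38 mm wide at y = -102, -34, 34, 102 mm. Notch floors 30 mm, rail tops 52 mm above the bench. Handles lie along x across both rails, centred at x = 0. x points away from the robot: where the blades must point.
- mallet: Bystander: wooden carver's mallet standing on its head, 88 mm diameter, 235 mm tall. Origin under its centre.
- glue: Bystander: white glue bottle, 50 mm diameter, 120 mm tall. Origin under its centre.
- offcut: Bystander: block of wood 90 x 60 x 45 mm. Origin under its centre.
- gouge1: Carving gouge, 200 mm, 120 g; all look alike. Origin: centre of its wooden handle, 116 mm long, 28 x 28 mm with rounded edges. x points along the handle to the steel blade (x = 58 to 142 mm, up to 20 mm wide). Balances about 20 mm from the origin towards the blade. Seated in any of the rack's places, origin 44 mm above the bench. May be absent.
- gouge1_edge (a point): The cutting edge, the blade's end, of gouge1, 142 mm from its origin along x.
- gouge2: Carving gouge, 200 mm, 120 g; all look alike. Origin: centre of its wooden handle, 116 mm long, 28 x 28 mm with rounded edges. x points along the handle to the steel blade (x = 58 to 142 mm, up to 20 mm wide). Balances about 20 mm from the origin towards the blade. Seated in any of the rack's places, origin 44 mm above the bench. May be absent.
- gouge2_edge (a point): The cutting edge, the blade's end, of gouge2, 142 mm from its origin along x.
- gouge3: Carving gouge, 200 mm, 120 g; all look alike. Origin: centre of its wooden handle, 116 mm long, 28 x 28 mm with rounded edges. x points along the handle to the steel blade (x = 58 to 142 mm, up to 20 mm wide). Balances about 20 mm from the origin towards the blade. Seated in any of the rack's places, origin 44 mm above the bench. May be absent.
- gouge3_edge (a point): The cutting edge, the blade's end, of gouge3, 142 mm from its origin along x.
- gouge4: Carving gouge, 200 mm, 120 g; all look alike. Origin: centre of its wooden handle, 116 mm long, 28 x 28 mm with rounded edges. x points along the handle to the steel blade (x = 58 to 142 mm, up to 20 mm wide). Balances about 20 mm from the origin towards the blade. Seated in any of the rack's places, origin 44 mm above the bench. Always present.
- gouge4_edge (a point): The cutting edge, the blade's end, of gouge4, 142 mm from its origin along x.
Things that resemble listed ones, but are neither listed nor needed, are in the scene too. Leave any red or yellow look-alike of the log alone.

How it is judged:
By the outcome, as a careful person would: the job done as asked, in the order asked, and still so for the second after the job is handed in, with the robot touching nothing.
Of gouge1, gouge2, gouge3 only 2 to 3 are there at a start; the rules pass over those that are not, and their reading is None.
At some moment in a run one of log may be knocked a few centimetres aside while the robot is not near it.
Once in a run the grip may slacken for a moment while it holds something.
It also fails if it takes over 210 s, if anything falls off the work surface, if the arm or the gripper's body presses on something with over 40 N, if the wrist force passes 120 N, or if a joint passes its speed limit or range.

## Working session

There is one attempt and no reset: what is moved stays moved. The work goes in short steps, Python scripts to look and compute and a tool call to move; the robot and the scene stay as the last step left them, time stands still between calls to the robot, and variables do not carry over. Pictures are saved under pics/ and viewed, at most 14 in all, crops included, and the job is handed in when it is done.

Besides the shell and the picture viewer there is one more tool, called after "Call:" in YAML: its name, and indented under it one key for each argument. step_arm: Moves the arm, as the interface text tells. Its arguments: {"type":"object","properties":{"claw":{"type":"array","items":{"type":"number"}},"dp":{"type":"array","items":{"type":"array","items":{"type":"number"}}},"twist":{"type":"array","items":{"type":"number"}},"newtons":{"type":"number"}},"required":["claw","dp","twist"]}

```bash
ls; mkdir -p pics
cat > h.py <<'E'
import numpy as np, cv2
from rig import env, vision, ticket
from scipy.spatial.transform import Rotation as R
def cloud(name, save=None):
    s=env.observe(); img,d=vision.read_camera(name); c=vision.camera_info(name)
    v,u=np.mgrid[0:384,0:512]
    p=np.stack([(u-c['cx'])/c['fx']*d,-(v-c['cy'])/c['fy']*d,-d,np.ones_like(d)],-1)
    T=np.array(c['T']) if 'T' in c else None
    if T is None:
        W=np.eye(4);W[:3,:3]=R.from_euler('xyz',s['tcp_rot'],degrees=True).as_matrix();W[:3,3]=s['eef_pos']
        T=W@np.array(c['T_tool_cam'])
    P=(p@T.T)[...,:3]; P[d==0]=np.nan
    if save: cv2.imwrite('pics/'+save,cv2.resize(img[...,::-1],(800,600)))
    return img,P
E
python3 - <<'E'
from h import *
print(env.observe())
print({k:v for k,v in vision.camera_info('top').items()},vision.camera_info('wrist'))
for n in('top','scene'):
    img,P=cloud(n,n+'0.png'); np.save(n+'0.npy',P)
    print(n,np.nanmin(P,(0,1)),np.nanmax(P,(0,1)))
E
```

```text
pics
{'time_s': 0.0, 'joint_pos': array([-69.75489301,  23.9466435 ,  -0.59033664,  92.4862588 ,
         0.26929997,  63.63895712,  -3.03558152]), 'qd': array([ 0.038524  , -0.01131095, -0.04694718, -0.02648909, -0.04995803,
        0.05673455,  0.02076571]), 'joint_efforts': array([-2.31576214e-04, -8.64466882e+01,  6.78742658e-01, -4.34903383e+01,
        1.91398611e-02,  7.34855683e-03,  3.41715111e-05]), 'eef_pos': array([0.24028748, 0.57657563, 0.23067009]), 'tcp_rot': array([-1.79929698e+02,  5.27368200e-03,  1.57378713e+02]), 'ft_force': array([ 0.65827744,  0.03550748, -0.83600676]), 'torque': array([-0.00580306, -0.00143222,  0.01888427]), 'grasp_force': 0.0, 'grip_width': 0.08527793579672101}
{'fx': 372.78836557842135, 'fy': 372.78836557842135, 'cx': 253.11314281297368, 'cy': 191.73185651406365, 'T': array([[-0.01141835,  0.9967437 , -0.0798224 ,  0.47598802],
       [-0.99988602, -0.0121699 , -0.00893512, -0.06975037],
       [-0.00987745,  0.07971128,  0.99676905,  1.18051185],
       [ 0.        ,  0.        ,  0.        ,  1.        ]])} {'fx': 265.8565131824275, 'fy': 265.8565131824275, 'cx': 253.9113325377357, 'cy': 195.5826130938576, 'T_tool_cam': array([[ 4.79729469e-04,  9.47506487e-01,  3.19736183e-01,
         8.20339055e-02],
       [ 9.99999679e-01, -6.59836178e-04,  4.54968039e-04,
        -5.18491718e-04],
       [ 6.42058669e-04,  3.19735862e-01, -9.47506499e-01,
        -1.42037425e-01],
       [ 0.00000000e+00,  0.00000000e+00,  0.00000000e+00,
         1.00000000e+00]])}
top [-0.02295977 -1.45657185 -0.77447114] [1.67272143 1.31817393 0.33077522]
scene [-1.58754644 -2.31107125 -0.77873776] [1.6766058  0.95860271 0.77025521]
```

View pics/top0.png

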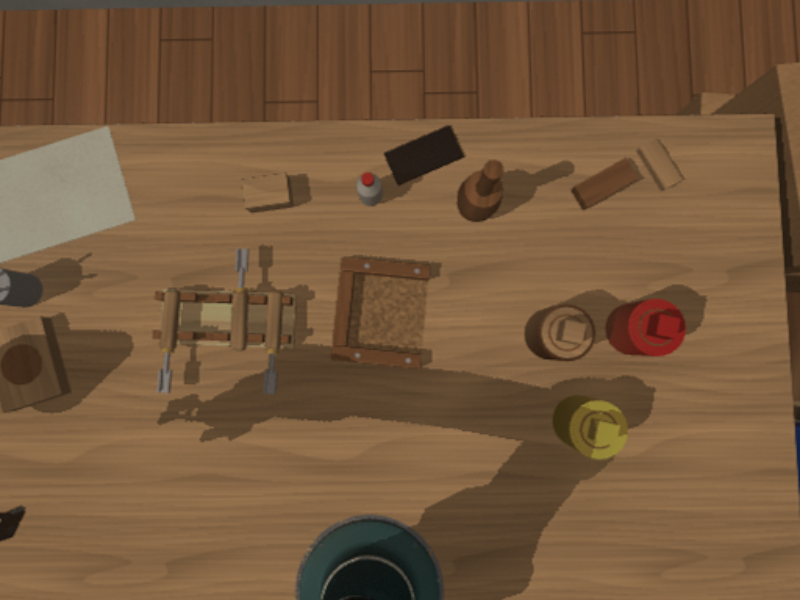

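View pics/scene0.png

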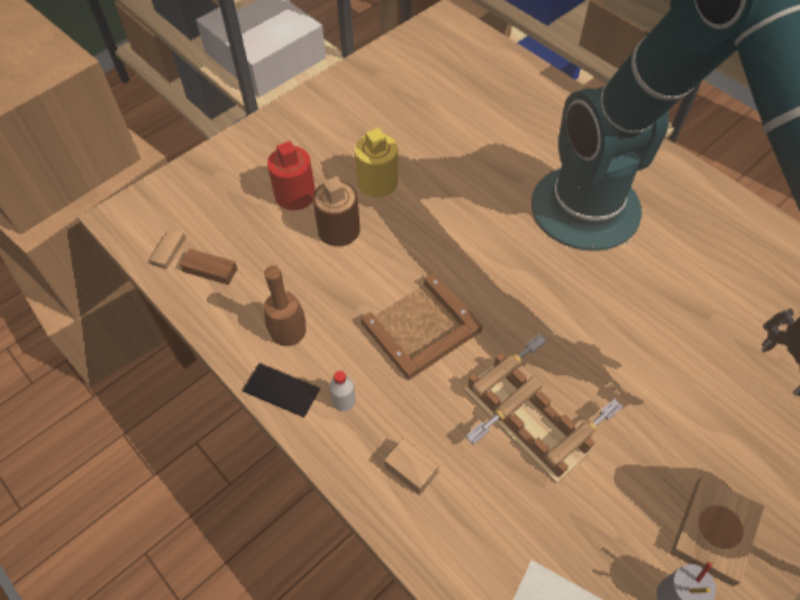

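The top view shows the plain log at (567,332), red at (655,328) and yellow at (598,430), and the bay with its mouth to the right at (385,310). The rack holds three gouges: those at x-pixels 165 and 275 point toward the robot, and the one at 240 points away.

```bash
cat > m.py <<'E'
from h import *
P=np.load('top0.npy')
def sel(u0,u1,v0,v1,z0,z1):
    k=1.5625; Q=P[int(v0/k):int(v1/k),int(u0/k):int(u1/k)].reshape(-1,3)
    return Q[(Q[:,2]>z0)&(Q[:,2]<z1)]
def rect(Q): 
    r=cv2.minAreaRect((Q[:,:2]*1000).astype(np.float32)); return np.round(r[0],1),np.round(r[1],1),round(r[2],1),len(Q),np.round(np.median(Q[:,2]),4)
if __name__=='__main__':
    print('table',np.nanmedian(sel(430,520,390,520,-.1,.1)[:,2]))
    print('tenon',rect(sel(530,610,290,370,.15,.18)))
    print('logtop',rect(sel(520,610,290,370,.112,.13)))
    print('redten',rect(sel(610,700,290,370,.15,.18)), rect(sel(600,700,290,370,.11,.13)))
    print('yel',rect(sel(540,640,390,470,.15,.18)),rect(sel(540,640,390,470,.11,.13)))
    print('bay',rect(sel(325,445,245,375,.02,.036)))
    print('rails',rect(sel(140,310,280,350,.045,.0535)))
    print('rackbase',rect(sel(140,310,270,360,.006,.015)))
    for n,a in (('g165',(150,182)),('g240',(228,250)),('g275',(262,286))):
        print(n,rect(sel(a[0],a[1],280,360,.0535,.07)),rect(sel(a[0],a[1],230,400,.0355,.0445)))
    print('mallet',rect(sel(450,510,150,225,.2,.25)))
E
python3 m.py
```

```text
table -0.0009802405679868453
tenon (array([ 498.7, -370.1]), array([37.5, 36. ]), 77.2, 199, np.float64(0.164))
logtop (array([ 498.5, -369.1]), array([102.4, 102.9]), 11.1, 839, np.float64(0.1202))
redten (array([ 506.4, -532.7]), array([38.2, 36.4]), 76.5, 214, np.float64(0.1637)) (array([ 506.5, -532.7]), array([103.2, 102.3]), 41.2, 832, np.float64(0.1202))
yel (array([ 324.6, -421.1]), array([37.8, 35.9]), 75.8, 211, np.float64(0.1641)) (array([ 324.8, -420.7]), array([103.9, 101.9]), 45.3, 877, np.float64(0.12))
bay (array([545.8, -29. ]), array([177.8, 206.7]), 83.6, 1483, np.float64(0.0292))
rails (array([542.9, 279.6]), array([267.9, 134.6]), 89.3, 634, np.float64(0.0508))
rackbase (array([552.2, 288.9]), array([153.2, 293.2]), 0.2, 1203, np.float64(0.0094))
g165 (array([532.6, 380. ]), array([117.3,  38. ]), 5.0, 290, np.float64(0.0566)) (array([490.8, 380.6]), array([ 20.2, 194.5]), 83.5, 88, np.float64(0.0418))
g240 (array([534.4, 246.1]), array([118.9,  35.7]), 6.0, 299, np.float64(0.0566)) (array([575.9, 250. ]), array([ 39.1, 194.3]), 87.8, 90, np.float64(0.0416))
g275 (array([527.4, 178.9]), array([118.2,  45.7]), 0.5, 296, np.float64(0.0564)) (array([486.1, 184.2]), array([ 34.5, 193.2]), 86.4, 83, np.float64(0.0419))
mallet (array([ 768.2, -226.2]), array([33.2, 30.9]), 38.1, 161, np.float64(0.2302))
```

Run:
```python
from h import *
import cv2
i=cv2.imread('pics/top0.png'); a=cv2.resize(i[230:410,140:450],None,fx=2.5,fy=2.5,interpolation=cv2.INTER_CUBIC)
cv2.imwrite('pics/crop0.png',a)
```

```text
(no output)
```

View pics/crop0.png

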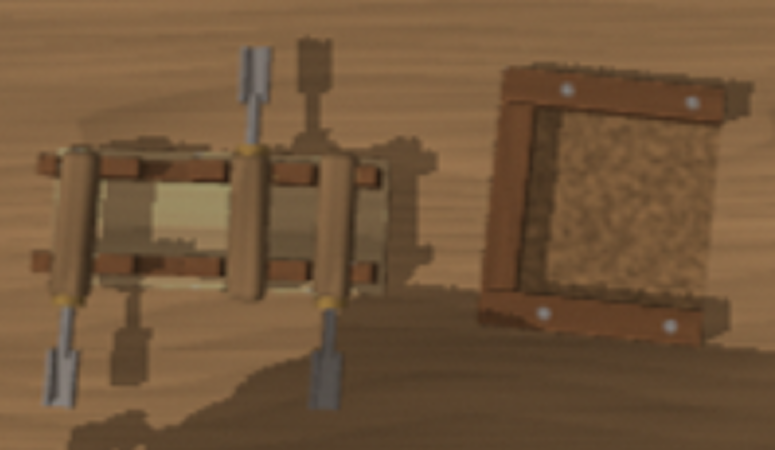

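The log is at (0.499, −0.370) with heading 77°. The bay centre is near (0.544, −0.043) with heading 84°. I'll move over the log.

Call:
step_arm:
  claw: [-1,-1,-1,-1,-1,-1,-1,-1,-1,-1]
  dp:
    - [-0.02,-0.026,0]
    - [-0.02,-0.026,0]
    - [-0.02,-0.026,0]
    - [-0.02,-0.026,0]
    - [-0.02,-0.026,0]
    - [-0.02,-0.026,0]
    - [-0.02,-0.026,0]
    - [-0.02,-0.026,0]
    - [-0.02,-0.026,0]
    - [-0.02,-0.026,0]
  twist: [0,0,0,0,0,0,0,0,0,0]

```text
time_s: 0.93
eef_pos: [0.3249, 0.2583, 0.2312]
tcp_rot: [-180.0, -0.0, 157.4]
ft_force: [0.7, 0.9, 0.3]
grip_width: 0.0857
grasp_force: 0.0
```

Call:
step_arm:
  claw: [-1,-1,-1,-1,-1,-1,-1,-1,-1,-1]
  dp:
    - [-0.02,-0.026,0]
    - [-0.02,-0.026,0]
    - [-0.02,-0.026,0]
    - [-0.02,-0.026,0]
    - [-0.02,-0.026,0]
    - [-0.02,-0.026,0]
    - [-0.02,-0.026,0]
    - [-0.02,-0.026,0]
    - [-0.02,-0.026,0]
    - [-0.02,-0.026,0]
  twist: [0,0,0,0,0,0,0,0,0,0]

```text
time_s: 1.77
eef_pos: [0.4095, -0.0586, 0.2314]
tcp_rot: [180.0, 0.0, 157.4]
ft_force: [1.6, 0.7, 0.2]
grip_width: 0.085
grasp_force: 0.0
```

Call:
step_arm:
  claw: [-1,-1,-1,-1,-1,-1,-1,-1,-1,-1]
  dp:
    - [-0.02,-0.026,0]
    - [-0.02,-0.026,0]
    - [-0.02,-0.026,0]
    - [-0.02,-0.026,0]
    - [-0.02,-0.026,0]
    - [-0.02,-0.026,0]
    - [-0.02,-0.026,0]
    - [-0.02,-0.026,0]
    - [-0.02,-0.026,0]
    - [-0.02,-0.026,0]
  twist: [0,0,0,0,0,0,0,0,0,0]

```text
time_s: 2.6
eef_pos: [0.4944, -0.3753, 0.2308]
tcp_rot: [180.0, -0.0, 157.4]
ft_force: [0.4, -0.4, 0.5]
grip_width: 0.0856
grasp_force: 0.0
```

Call:
step_arm:
  claw: [-1,-1,-1,-1,-1,-1,-1,-1,-1,-1]
  dp:
    - [0,0,0]
    - [0,0,0]
    - [0,0,0]
    - [0,0,0]
    - [0,0,0]
    - [0,0,0]
    - [0,0,0]
    - [0,0,0]
    - [0,0,0]
    - [0,0,0]
  twist: [0.11,0.11,0.11,0.11,0.11,0.11,0.11,0.11,0.11,0.11]

```text
time_s: 3.43
eef_pos: [0.4942, -0.3737, 0.2311]
tcp_rot: [-180.0, -0.0, 94.1]
ft_force: [0.1, 0.7, 0.7]
grip_width: 0.0858
grasp_force: 0.0
```

Call:
step_arm:
  claw: [-1,-1,-1,-1,-1,-1,-1,-1,-1,-1]
  dp:
    - [0,0,0]
    - [0,0,0]
    - [0,0,0]
    - [0,0,0]
    - [0,0,0]
    - [0,0,0]
    - [0,0,0]
    - [0,0,0]
    - [0,0,0]
    - [0,0,0]
  twist: [0.11,0.11,0.11,0.11,0.11,0.11,0.11,0.11,0.11,0.11]

```text
time_s: 4.27
eef_pos: [0.4942, -0.3736, 0.231]
tcp_rot: [-180.0, 0.0, 31.0]
ft_force: [-0.4, -0.0, -0.4]
grip_width: 0.0854
grasp_force: 0.0
```

Call:
step_arm:
  claw: [-1,-1,-1,-1,-1,-1,-1,-1]
  dp:
    - [0,0,0]
    - [0,0,0]
    - [0,0,0]
    - [0,0,0]
    - [0,0,0]
    - [0,0,0]
    - [0,0,0]
    - [0,0,0]
  twist: [0.11,0.11,0.11,0.11,0.11,0.11,0.11,0]

```text
time_s: 4.93
eef_pos: [0.4942, -0.3737, 0.231]
tcp_rot: [-180.0, 0.0, -13.1]
ft_force: [-0.5, -0.2, 0.6]
grip_width: 0.0856
grasp_force: 0.0
```

```bash
cat > w.py <<'E'
from h import *
from m import rect
import sys
s=env.observe(); print(s['time_s'],s['eef_pos'],s['tcp_rot'],s['joint_pos'].round(1))
for n in('wrist','top'):
    img,P=cloud(n,sys.argv[1]+n+'.png'); np.save(sys.argv[1]+n+'.npy',P); Q=P.reshape(-1,3); c=img.reshape(-1,3).astype(int)
    plain=(c[:,0]<1.9*c[:,1]+10)&(c[:,1]<2.2*c[:,2]+10)
    k=(np.hypot(Q[:,0]-.4986,Q[:,1]+.3695)<.1)&plain
    for z in((.155,.175),(.112,.128)):
        q=Q[k&(Q[:,2]>z[0])&(Q[:,2]<z[1])]
        if len(q)>20: print(n,rect(q))
E
python3 w.py a
```

```text
4.9333 [ 0.49418269 -0.37370627  0.23102839] [-1.79998844e+02  3.03376613e-02 -1.31153277e+01] [-10.9  41.8  70.3  94.8 -40.9  73.4 -35.8]
wrist (array([ 498.3, -369.5]), array([35.7, 36.6]), 77.2, 1825, np.float64(0.1644))
wrist (array([ 498. , -369.5]), array([103.1, 103.3]), 85.0, 5968, np.float64(0.1204))
top (array([ 527.5, -353.8]), array([37.5, 94.7]), 31.2, 245, np.float64(0.1198))
```

Call:
step_arm:
  claw: [-1,-1,-1,-1,-1,-1,-1]
  dp:
    - [0.003,-0.005,0]
    - [0,0,0.02]
    - [0,0,0.025]
    - [0,0,0.025]
    - [0,0,0.02]
    - [0,0,0.013]
    - [0,0,0]
  twist: [-0.005,0,0,0,0,0,0]

```text
time_s: 5.62
eef_pos: [0.4978, -0.3686, 0.1261]
tcp_rot: [-179.9, 0.2, -12.4]
ft_force: [0.0, -0.6, -0.6]
grip_width: 0.0857
grasp_force: 0.0
```

Call:
step_arm:
  claw: [1,1,1,1,1,1,1,1]
  dp:
    - [0,0,0]
    - [0,0,0]
    - [0,0,0]
    - [0,0,0]
    - [0,0,0]
    - [0,0,0]
    - [0,0,0]
    - [0,0,0]
  twist: [0,0,0,0,0,0,0,0]
  newtons: 40

```text
time_s: 6.28
eef_pos: [0.4987, -0.3698, 0.1293]
tcp_rot: [180.0, -0.1, -12.5]
ft_force: [-0.5, 3.3, 6.4]
grip_width: 0.0353
grasp_force: 41.2
```

Call:
step_arm:
  claw: [1,1,1,1,1,1]
  dp:
    - [0.0064,0,-0.0021]
    - [0.0063,0,-0.0018]
    - [0.0062,0,-0.0015]
    - [0.006,0,-0.0012]
    - [0,0,0]
    - [0,0,0]
  twist: [0,0,0,0,0,0]

```text
time_s: 6.78
eef_pos: [0.5227, -0.3751, 0.1347]
tcp_rot: [180.0, 0.0, -12.5]
ft_force: [-0.8, -0.3, -8.9]
grip_width: 0.0357
grasp_force: 41.3
```

```bash
cat > t.py <<'E'
from h import *
s=env.observe(); print(s['time_s'],s['eef_pos'].round(4),s['tcp_rot'].round(1),s['joint_pos'].round(1),s['ft_force'].round(1),s['torque'].round(2),s['grip_width'],s['grasp_force'])
img,P=cloud('wrist')
e=s['eef_pos']; v,u=np.mgrid[0:384,0:512]
Q=P.reshape(-1,3); d=np.hypot(Q[:,0]-e[0],Q[:,1]-e[1])
def plane(k):
    q=Q[k]; 
    for _ in range(6):
        A=np.c_[q[:,:2],np.ones(len(q))]; x=np.linalg.lstsq(A,q[:,2],rcond=None)[0]; r=np.abs(A@x-q[:,2]); q=q[r<max(.0015,np.median(r)*2.5)]
    n=np.array([-x[0],-x[1],1]); return n/np.linalg.norm(n), q.mean(0), len(q)
k=(Q[:,2]>.095)&(Q[:,2]<.14)&(d<.1)
n,c,N=plane(k); tilt=np.degrees(np.arccos(n[2])); az=np.degrees(np.arctan2(n[1],n[0]))
# top circle: points near the plane -> circle centre
q=Q[k]; q=q[np.abs((q-c)@n)<.002]
# ring fit: outer hull points
h=cv2.convexHull((q[:,:2]*1000).astype(np.float32))[:,0]
(cc,rr)=cv2.minEnclosingCircle(h)
top=np.array([cc[0]/1000,cc[1]/1000,0]); top[2]=c[2]-((top-c)[:2]@n[:2])/n[2]
foot=top-.12*n; w=np.degrees(s['tcp_rot'][2]) if 0 else np.radians(s['tcp_rot'][2])
tx=np.array([np.cos(w),np.sin(w),0]); ax=tx-(tx@n)*n; ax/=np.linalg.norm(ax)
print('tilt',tilt.round(2),'dir',az.round(1),N,'r',round(rr,1),'top',top.round(4),'foot',foot.round(4),'far',(foot+.052*ax).round(4),'near',(foot-.052*ax).round(4))
E
python3 t.py
```

```text
6.7833 [ 0.5227 -0.3751  0.1347] [180.    0.  -12.5] [ -7.5  48.8  63.5  95.8 -47.2  66.4 -33.7] [-0.8 -0.3 -8.9] [ 0.02  0.1  -0.02] 0.03573562557916857 41.29628777503967
tilt 0.75 dir -19.1 8646 r 52.1 top [ 0.522  -0.3751  0.1261] foot [ 0.5205 -0.3746  0.0061] far [ 0.5713 -0.3858  0.0054] near [ 0.4697 -0.3634  0.0068]
```

The 40 N grip held the log rigid in the pads, so it came up with almost no tilt (foot about 6 mm clear). I'll set it down at once, use a light grip and keep it pressed to the bench.

Call:
step_arm:
  claw: [1,1,1,1,1,1]
  dp:
    - [0,0,0.003]
    - [0,0,0.003]
    - [0,0,0.001]
    - [0,0,0.001]
    - [0,0,0]
    - [0,0,0]
  twist: [0,0,0,0,0,0]

```text
time_s: 7.33
eef_pos: [0.5228, -0.3753, 0.1292]
tcp_rot: [-180.0, -0.1, -12.5]
ft_force: [-7.1, 11.7, 29.1]
grip_width: 0.0355
grasp_force: 46.1
```

Call:
step_arm:
  claw: [1,1,1,1]
  dp:
    - [0,0,0]
    - [0,0,0]
    - [0,0,0.001]
    - [0,0,0.001]
  twist: [0,0,0,0]
  newtons: 20

```text
time_s: 7.67
eef_pos: [0.5233, -0.3757, 0.129]
tcp_rot: [-180.0, -0.2, -12.5]
ft_force: [-13.7, 22.9, 71.4]
grip_width: 0.0356
grasp_force: 51.5
```

Call:
step_arm:
  claw: [1,1,1]
  dp:
    - [0.003,0,0]
    - [0.003,0,-0.0005]
    - [0.003,0,-0.0005]
  twist: [0,0,0]

```text
time_s: 7.92
eef_pos: [0.5312, -0.3781, 0.1295]
tcp_rot: [180.0, -0.1, -12.6]
ft_force: [-14.8, 12.9, 48.3]
grip_width: 0.0358
grasp_force: 50.9
```

```bash
python3 t.py
```

```text
7.9167 [ 0.5312 -0.3781  0.1295] [ 1.80e+02 -1.00e-01 -1.26e+01] [ -6.9  49.6  62.9  94.7 -47.8  66.4 -34. ] [-14.8  12.9  48.3] [3.8  3.26 0.22] 0.03579304980837962 50.89596748352051
tilt 4.43 dir -17.8 7939 r 51.9 top [ 0.5282 -0.3776  0.1233] foot [ 0.5194 -0.3748  0.0037] far [ 5.70e-01 -3.86e-01 -3.00e-04] near [ 0.4687 -0.3636  0.0077]
```

Call:
step_arm:
  claw: [1,1,1,1,1]
  dp:
    - [0.0038,0,-0.001]
    - [0.0038,0,-0.0009]
    - [0.0038,0,-0.0008]
    - [0.003,0,-0.0007]
    - [0,0,0]
  twist: [0,0,0,0,0]

```text
time_s: 8.38
eef_pos: [0.5456, -0.3809, 0.1313]
tcp_rot: [180.0, -0.1, -12.5]
ft_force: [-5.8, 6.0, 22.4]
grip_width: 0.0355
grasp_force: 48.6
```

```bash
python3 t.py
```

```text
8.3833 [ 0.5456 -0.3809  0.1313] [ 1.80e+02 -1.00e-01 -1.25e+01] [ -6.3  50.5  62.6  92.5 -47.9  67.4 -35.1] [-5.8  6.  22.4] [2.01 1.6  0.07] 0.03552040356432572 48.59442472457886
tilt 9.22 dir -14.2 7609 r 51.8 top [ 0.5387 -0.3796  0.1265] foot [ 0.5201 -0.3749  0.0081] far [ 5.702e-01 -3.860e-01 -2.000e-04] near [ 0.47   -0.3638  0.0164]
```

Call:
step_arm:
  claw: [1,1,1,1,1]
  dp:
    - [0.0001,-0.0023,0]
    - [0.0001,-0.0023,0]
    - [0.0001,-0.0023,0]
    - [0.0001,-0.0023,0]
    - [0,0,0]
  twist: [0.093,0.093,0.093,0.093,0]

```text
time_s: 8.85
eef_pos: [0.5497, -0.3726, 0.1311]
tcp_rot: [179.9, -0.2, -34.2]
ft_force: [-0.4, 2.0, 13.7]
grip_width: 0.0352
grasp_force: 47.7
```

```bash
python3 t.py
```

```text
8.85 [ 0.5497 -0.3726  0.1311] [179.9  -0.2 -34.2] [ -8.7  53.   66.4  92.8 -51.4  69.4 -55.3] [-0.4  2.  13.7] [ 0.04 -0.07 -0.05] 0.03521538998906273 47.6689875125885
tilt 8.7 dir -34.9 7625 r 51.8 top [ 0.5441 -0.369   0.1263] foot [ 0.5292 -0.3586  0.0077] far [ 5.718e-01 -3.875e-01 -2.000e-04] near [ 0.4867 -0.3298  0.0155]
```

Call:
step_arm:
  claw: [1,1,1,1,1]
  dp:
    - [-0.0058,0,0.0012]
    - [-0.0058,0,0.0014]
    - [-0.0057,0,0.0017]
    - [-0.0057,0,0.0019]
    - [0,0,0]
  twist: [0,0,0,0,0]

```text
time_s: 9.32
eef_pos: [0.5319, -0.3605, 0.1261]
tcp_rot: [180.0, -0.5, -33.8]
ft_force: [9.5, -3.8, 17.9]
grip_width: 0.0356
grasp_force: 48.5
```

```bash
python3 t.py
```

```text
9.3167 [ 0.5319 -0.3605  0.1261] [180.   -0.5 -33.8] [-10.5  51.6  66.7  96.7 -51.4  67.3 -53.7] [ 9.5 -3.8 17.9] [-1.   -1.94 -0.03] 0.035644379079748295 48.548017144203186
tilt 0.58 dir -37.8 8218 r 51.9 top [ 0.5302 -0.3595  0.1214] foot [ 0.5293 -0.3587  0.0014] far [ 0.5725 -0.3877  0.0009] near [ 0.486  -0.3298  0.0019]
```

Call:
step_arm:
  claw: [1,1,1,1,1]
  dp:
    - [0,0,0.001]
    - [0,0,0.001]
    - [-0.003,0,0]
    - [-0.003,0,-0.0005]
    - [-0.003,0,-0.0005]
  twist: [0,0,0,0,0]

```text
time_s: 9.78
eef_pos: [0.5264, -0.357, 0.1269]
tcp_rot: [180.0, -0.7, -33.8]
ft_force: [16.6, -7.0, 37.9]
grip_width: 0.0352
grasp_force: 50.8
```

Call:
step_arm:
  claw: [1,1,1,1,1]
  dp:
    - [-0.0038,0,-0.001]
    - [-0.0038,0,-0.0009]
    - [-0.0038,0,-0.0008]
    - [-0.0035,0,-0.0007]
    - [0,0,0]
  twist: [0,0,0,0,0]

```text
time_s: 10.2
eef_pos: [0.5126, -0.3476, 0.1291]
tcp_rot: [-180.0, -0.5, -33.8]
ft_force: [8.4, -3.9, 27.4]
grip_width: 0.0354
grasp_force: 49.5
```

```bash
python3 t.py
```

```text
10.2 [ 0.5126 -0.3476  0.1291] [-180.    -0.5  -33.8] [-12.4  49.5  67.4 100.2 -50.5  65.9 -53. ] [ 8.4 -3.9 27.4] [-0.79 -2.28 -0.07] 0.035385157455685344 49.49197590351105
tilt 7.79 dir 146.8 9484 r 52.0 top [ 0.5153 -0.3498  0.1267] foot [ 0.5289 -0.3587  0.0078] far [ 0.5717 -0.3874  0.0148] near [ 0.4861 -0.33    0.0007]
```

Call:
step_arm:
  claw: [1,1,1,1,1,1,1,1,1,1]
  dp:
    - [-0.0002,-0.0033,0]
    - [-0.0002,-0.0033,0]
    - [-0.0002,-0.0033,0]
    - [-0.0002,-0.0033,0]
    - [-0.0002,-0.0033,0]
    - [-0.0002,-0.0033,0]
    - [-0.0002,-0.0033,0]
    - [-0.0002,-0.0033,0]
    - [-0.0002,-0.0033,0]
    - [-0.0002,-0.0033,0]
  twist: [-0.105,-0.105,-0.105,-0.105,-0.105,-0.105,-0.105,-0.105,-0.105,-0.105]

```text
time_s: 11.08
eef_pos: [0.5137, -0.3155, 0.1281]
tcp_rot: [179.7, -0.2, 26.6]
ft_force: [4.0, 1.7, 22.1]
grip_width: 0.0354
grasp_force: 49.1
```

```bash
python3 t.py
```

```text
11.0833 [ 0.5137 -0.3155  0.1281] [179.7  -0.2  26.6] [-10.5  40.3  55.7 102.4 -38.9  58.4  -2.9] [ 4.   1.7 22.1] [-0.06 -0.11 -0.07] 0.035380708881926404 49.07294154167175
tilt 6.02 dir -156.1 9443 r 52.0 top [ 0.5157 -0.3148  0.1257] foot [ 0.5272 -0.3097  0.0064] far [ 0.5734 -0.2865  0.0119] near [ 0.481  -0.3329  0.001 ]
```

Call:
step_arm:
  claw: [1,1,1,1,1,-0.1,-0.1,-0.1]
  dp:
    - [0.005,0,0.0013]
    - [0.005,0,0.0014]
    - [0.0047,0,0.0014]
    - [0,0,0]
    - [0,0,0]
    - [0,0,0]
    - [0,0,0]
    - [0,0,-0.003]
  twist: [0,0,0,0,0,0,0,0]

```text
time_s: 11.8
eef_pos: [0.5246, -0.3075, 0.1242]
tcp_rot: [-180.0, 0.0, 26.3]
ft_force: [-1.2, -0.3, 0.6]
grip_width: 0.0469
grasp_force: 0.0
```

```bash
python3 t.py
```

```text
11.8 [ 0.5246 -0.3075  0.1242] [-180.     0.    26.3] [-11.   41.3  55.3 101.5 -39.3  58.9  -4.4] [-1.2 -0.3  0.6] [0.04 0.01 0.02] 0.04689839389248855 0.0
tilt 1.69 dir 24.6 8801 r 51.7 top [ 0.5294 -0.3087  0.1213] foot [ 0.5262 -0.3101  0.0013] far [ 5.728e-01 -2.871e-01 -2.000e-04] near [ 0.4796 -0.3332  0.0028]
```

Call:
step_arm:
  claw: [-0.1,-0.1,1,1,1,1,1]
  dp:
    - [0.0003,0.003,-0.0035]
    - [0,0,-0.0035]
    - [0,0,0]
    - [0,0,0]
    - [0,0,0]
    - [0,0,0]
    - [0,0,0]
  twist: [0,0,0,0,0,0,0]
  newtons: 20

```text
time_s: 12.43
eef_pos: [0.5268, -0.3103, 0.1322]
tcp_rot: [180.0, -0.0, 26.3]
ft_force: [-2.0, 3.6, 11.2]
grip_width: 0.036
grasp_force: 26.3
```

Call:
step_arm:
  claw: [1,1,1,1,1,1]
  dp:
    - [0,0,0.001]
    - [0,0,0.001]
    - [0,0,0.0005]
    - [0.003,0,0]
    - [0.003,0,-0.0005]
    - [0.003,0,-0.0005]
  twist: [0,0,0,0,0,0]

```text
time_s: 12.93
eef_pos: [0.5336, -0.3077, 0.1319]
tcp_rot: [179.9, 0.0, 26.2]
ft_force: [-13.4, 0.1, 26.5]
grip_width: 0.0355
grasp_force: 31.1
```

Call:
step_arm:
  claw: [1,1,1,1,1]
  dp:
    - [0.0038,0,-0.001]
    - [0.0038,0,-0.0009]
    - [0.0038,0,-0.0008]
    - [0.004,0,-0.0008]
    - [0,0,0]
  twist: [0,0,0,0,0]

```text
time_s: 13.35
eef_pos: [0.5484, -0.2998, 0.1344]
tcp_rot: [180.0, 0.0, 26.3]
ft_force: [-6.8, 1.1, 15.9]
grip_width: 0.0356
grasp_force: 29.9
```

```bash
python3 t.py
```

```text
13.35 [ 0.5484 -0.2998  0.1344] [180.    0.   26.3] [-11.9  42.   55.4  98.6 -39.1  60.9  -6.9] [-6.8  1.1 15.9] [0.48 1.96 0.08] 0.03559378925570606 29.867726862430573
tilt 8.71 dir 24.2 8155 r 51.9 top [ 0.5446 -0.3019  0.1264] foot [ 0.528  -0.3093  0.0078] far [ 5.740e-01 -2.865e-01 -1.000e-04] near [ 0.4819 -0.3322  0.0156]
```

Call:
step_arm:
  claw: [1,1,1,1,1,1,1,1,1,1]
  dp:
    - [0.0002,-0.003,0]
    - [0.0002,-0.003,0]
    - [0.0002,-0.003,0]
    - [0.0002,-0.003,0]
    - [0.0002,-0.003,0]
    - [0.0002,-0.003,0]
    - [0.0002,-0.003,0]
    - [0.0002,-0.003,0]
    - [0.0002,-0.003,0]
    - [0.0002,-0.003,0]
  twist: [0.105,0.105,0.105,0.105,0.105,0.105,0.105,0.105,0.105,0.105]

```text
time_s: 14.23
eef_pos: [0.5511, -0.2705, 0.1338]
tcp_rot: [-180.0, -0.0, -34.1]
ft_force: [0.1, 2.5, 4.0]
grip_width: 0.0361
grasp_force: 28.4
```

```bash
python3 t.py
```

```text
14.2333 [ 0.5511 -0.2705  0.1338] [-180.    -0.   -34.1] [-20.7  48.9  67.6 100.4 -49.5  66.3 -61.7] [0.1 2.5 4. ] [ 0.33 -0.3   0.06] 0.03613291897155255 28.360242247581482
tilt 7.72 dir -34.7 8126 r 52.0 top [ 0.5485 -0.2691  0.1258] foot [ 0.5353 -0.2599  0.0069] far [ 5.779e-01 -2.888e-01 -1.000e-04] near [ 0.4926 -0.231   0.0139]
```

Call:
step_arm:
  claw: [1,1,1,1,1]
  dp:
    - [-0.0055,0,0.0012]
    - [-0.0055,0,0.0014]
    - [-0.0054,0,0.0016]
    - [-0.005,0,0.0016]
    - [0,0,0]
  twist: [0,0,0,0,0]

```text
time_s: 14.7
eef_pos: [0.5341, -0.2591, 0.129]
tcp_rot: [-179.9, -0.3, -33.8]
ft_force: [7.6, -2.0, 12.5]
grip_width: 0.0359
grasp_force: 29.8
```

```bash
python3 t.py
```

```text
14.7 [ 0.5341 -0.2591  0.129 ] [-179.9   -0.3  -33.8] [-22.6  47.5  67.9 103.8 -49.4  64.3 -60.8] [ 7.6 -2.  12.5] [-0.39 -1.79 -0.04] 0.03592527840652527 29.828355610370636
tilt 0.33 dir -46.8 8650 r 52.0 top [ 0.5354 -0.2603  0.1215] foot [ 0.5349 -0.2598  0.0015] far [ 0.5781 -0.2887  0.0012] near [ 0.4917 -0.2308  0.0018]
```

Call:
step_arm:
  claw: [1,1,1,1,1,1]
  dp:
    - [0,0,0.001]
    - [0,0,0.001]
    - [-0.003,0,0.0003]
    - [-0.003,0,-0.0005]
    - [-0.003,0,-0.0005]
    - [-0.0038,0,-0.001]
  twist: [0,0,0,0,0,0]

```text
time_s: 15.25
eef_pos: [0.5248, -0.2531, 0.1298]
tcp_rot: [-180.0, -0.4, -33.8]
ft_force: [9.7, -4.0, 20.5]
grip_width: 0.0355
grasp_force: 32.3
```

Call:
step_arm:
  claw: [1,1,1,1,1]
  dp:
    - [-0.0038,0,-0.0009]
    - [-0.0038,0,-0.0008]
    - [-0.004,0,-0.0008]
    - [-0.002,0,-0.0003]
    - [0,0,0]
  twist: [0,0,0,0,0]

```text
time_s: 15.67
eef_pos: [0.5121, -0.2446, 0.1315]
tcp_rot: [-180.0, -0.2, -33.8]
ft_force: [6.3, -3.0, 14.4]
grip_width: 0.0358
grasp_force: 31.7
```

```bash
python3 t.py
```

```text
15.6667 [ 0.5121 -0.2446  0.1315] [-180.    -0.2  -33.8] [-25.   44.9  68.5 107.5 -47.8  62.5 -61. ] [ 6.3 -3.  14.4] [-0.45 -1.52 -0.05] 0.03581081698556214 31.694074273109436
tilt 9.0 dir 147.1 10034 r 52.0 top [ 0.519  -0.2493  0.1273] foot [ 0.5348 -0.2595  0.0088] far [ 0.5774 -0.2881  0.0169] near [ 0.4921 -0.2309  0.0007]
```

Call:
step_arm:
  claw: [1,1,1,1,1,1,1,1,1,1]
  dp:
    - [-0.0001,-0.0026,0.0002]
    - [-0.0001,-0.0026,0]
    - [-0.0001,-0.0026,0]
    - [-0.0001,-0.0026,0]
    - [-0.0001,-0.0026,0.0002]
    - [-0.0001,-0.0026,0]
    - [-0.0001,-0.0026,0]
    - [-0.0001,-0.0026,0]
    - [-0.0001,-0.0026,0]
    - [-0.0001,-0.0026,0]
  twist: [-0.105,-0.105,-0.105,-0.105,-0.105,-0.105,-0.105,-0.105,-0.105,-0.105]

```text
time_s: 16.55
eef_pos: [0.5137, -0.2197, 0.1307]
tcp_rot: [179.9, -0.1, 26.7]
ft_force: [1.9, 0.2, 12.2]
grip_width: 0.0358
grasp_force: 31.7
```

```bash
python3 t.py
```

```text
16.55 [ 0.5137 -0.2197  0.1307] [ 1.799e+02 -1.000e-01  2.670e+01] [-21.5  35.5  55.9 108.6 -35.8  55.3 -12.3] [ 1.9  0.2 12.2] [-0.25 -0.13 -0.04] 0.035837051738210945 31.702401638031006
tilt 7.52 dir -154.5 10057 r 52.0 top [ 0.52   -0.2168  0.1265] foot [ 0.5342 -0.2101  0.0076] far [ 0.5803 -0.1869  0.0144] near [ 0.4881 -0.2332  0.0008]
```

Call:
step_arm:
  claw: [1,1,1,1,1]
  dp:
    - [0.005,0,0.0011]
    - [0.005,0,0.0013]
    - [0.005,0,0.0014]
    - [0.005,0,0.0015]
    - [0,0,0]
  twist: [0,0,0,0,0]

```text
time_s: 17.02
eef_pos: [0.5323, -0.2103, 0.125]
tcp_rot: [179.9, -0.1, 26.4]
ft_force: [4.5, 0.6, 10.2]
grip_width: 0.0356
grasp_force: 31.3
```

```bash
python3 t.py
```

```text
17.0167 [ 0.5323 -0.2103  0.125 ] [ 1.799e+02 -1.000e-01  2.640e+01] [-21.8  37.1  55.  106.8 -36.8  55.7 -13.8] [ 4.5  0.6 10.2] [ 0.19 -0.9   0.07] 0.03562737018103466 31.335525512695312
tilt 1.06 dir 30.4 9099 r 51.9 top [ 0.5358 -0.2091  0.1212] foot [ 0.5338 -0.2102  0.0013] far [ 5.804e-01 -1.871e-01  3.000e-04] near [ 0.4873 -0.2334  0.0022]
```

Call:
step_arm:
  claw: [-0.1,-0.1,-0.1,-0.1,1,1,1,1,1]
  dp:
    - [0,0,0]
    - [0,0,0]
    - [0.001,0.001,-0.003]
    - [0,0,-0.003]
    - [0,0,0]
    - [0,0,0]
    - [0,0,0]
    - [0,0,0]
    - [0,0,0]
  twist: [0,0,0,0,0,0,0,0,0]
  newtons: 20

```text
time_s: 17.82
eef_pos: [0.5323, -0.2109, 0.131]
tcp_rot: [180.0, -0.0, 26.3]
ft_force: [-3.2, 3.3, 11.1]
grip_width: 0.0357
grasp_force: 22.3
```

Call:
step_arm:
  claw: [1,1,1,1,1,1]
  dp:
    - [0,0,0.001]
    - [0,0,0.001]
    - [0,0,0.0005]
    - [0.003,0,0]
    - [0.003,0,-0.0005]
    - [0.003,0,-0.0005]
  twist: [0,0,0,0,0,0]

```text
time_s: 18.32
eef_pos: [0.5396, -0.208, 0.1302]
tcp_rot: [180.0, 0.0, 26.3]
ft_force: [-11.9, -0.8, 24.9]
grip_width: 0.0356
grasp_force: 26.4
```

Call:
step_arm:
  claw: [1,1,1,1,1]
  dp:
    - [0.0038,0,-0.001]
    - [0.0038,0,-0.0009]
    - [0.0038,0,-0.0008]
    - [0.004,0,-0.0008]
    - [0,0,0]
  twist: [0,0,0,0,0]

```text
time_s: 18.73
eef_pos: [0.5542, -0.2003, 0.1331]
tcp_rot: [180.0, 0.0, 26.3]
ft_force: [-5.6, 0.2, 12.6]
grip_width: 0.0355
grasp_force: 25.3
```

```bash
python3 t.py
```

```text
18.7333 [ 0.5542 -0.2003  0.1331] [180.    0.   26.3] [-22.5  38.2  54.9 103.9 -36.7  57.7 -16.2] [-5.6  0.2 12.6] [0.17 1.49 0.06] 0.03552367878472276 25.250987112522125
tilt 8.77 dir 25.1 8451 r 51.9 top [ 0.552  -0.2017  0.1264] foot [ 0.5354 -0.2095  0.0078] far [ 5.815e-01 -1.866e-01 -1.000e-04] near [ 0.4894 -0.2323  0.0157]
```

Call:
step_arm:
  claw: [1,1,1,1,1,1,1,1,1,1]
  dp:
    - [0.0002,-0.0031,0.0002]
    - [0.0002,-0.0031,0]
    - [0.0002,-0.0031,0.0002]
    - [0.0002,-0.0031,0]
    - [0.0002,-0.0031,0]
    - [0.0002,-0.0031,0]
    - [0.0002,-0.0031,0]
    - [0.0002,-0.0031,0]
    - [0.0002,-0.0031,0]
    - [0.0002,-0.0031,0]
  twist: [0.105,0.105,0.105,0.105,0.105,0.105,0.105,0.105,0.105,0.105]

```text
time_s: 19.62
eef_pos: [0.5567, -0.1701, 0.1323]
tcp_rot: [-180.0, -0.0, -34.1]
ft_force: [0.0, 2.1, 3.7]
grip_width: 0.0357
grasp_force: 24.3
```

```bash
python3 t.py
```

```text
19.6167 [ 0.5567 -0.1701  0.1323] [-180.    -0.   -34.1] [-32.1  45.7  67.6 105.2 -47.8  63.5 -70.6] [0.  2.1 3.7] [ 0.36 -0.33  0.13] 0.035748177014851126 24.32102769613266
tilt 7.69 dir -34.5 8386 r 52.0 top [ 0.5556 -0.1698  0.1258] foot [ 0.5424 -0.1607  0.0068] far [ 5.851e-01 -1.896e-01 -1.000e-04] near [ 0.4997 -0.1318  0.0138]
```

Call:
step_arm:
  claw: [1,1,1,1,1]
  dp:
    - [-0.0055,0,0.0012]
    - [-0.0055,0,0.0014]
    - [-0.0054,0,0.0016]
    - [-0.005,0,0.0016]
    - [0,0,0]
  twist: [0,0,0,0,0]

```text
time_s: 20.08
eef_pos: [0.5396, -0.1589, 0.1275]
tcp_rot: [-179.9, -0.2, -33.8]
ft_force: [6.0, -1.6, 11.8]
grip_width: 0.0357
grasp_force: 25.7
```

```bash
python3 t.py
```

```text
20.0833 [ 0.5396 -0.1589  0.1275] [-179.9   -0.2  -33.8] [-34.2  44.4  68.  108.4 -47.6  61.5 -70.2] [ 6.  -1.6 11.8] [-0.48 -1.5  -0.  ] 0.03573367588140291 25.749446153640747
tilt 0.35 dir -42.0 8901 r 51.9 top [ 0.5422 -0.1608  0.1216] foot [ 0.5417 -0.1603  0.0016] far [ 0.5849 -0.1893  0.0013] near [ 0.4984 -0.1314  0.002 ]
```

Call:
step_arm:
  claw: [1,1,1,1,1,1]
  dp:
    - [0,0,0.001]
    - [0,0,0.001]
    - [-0.003,0,0.0003]
    - [-0.003,0,-0.0005]
    - [-0.003,0,-0.0005]
    - [-0.0038,0,-0.001]
  twist: [0,0,0,0,0,0]

```text
time_s: 20.63
eef_pos: [0.53, -0.1527, 0.1279]
tcp_rot: [-179.9, -0.4, -33.8]
ft_force: [7.5, -2.6, 17.6]
grip_width: 0.0359
grasp_force: 26.4
```

Call:
step_arm:
  claw: [1,1,1,1,1]
  dp:
    - [-0.0038,0,-0.0009]
    - [-0.0038,0,-0.0008]
    - [-0.004,0,-0.0008]
    - [-0.002,0,-0.0003]
    - [0,0,0]
  twist: [0,0,0,0,0]

```text
time_s: 21.05
eef_pos: [0.5173, -0.1441, 0.1297]
tcp_rot: [-179.9, -0.2, -33.8]
ft_force: [3.4, -2.3, 10.0]
grip_width: 0.0359
grasp_force: 25.6
```

```bash
python3 t.py
```

```text
21.05 [ 0.5173 -0.1441  0.1297] [-179.9   -0.2  -33.8] [-37.1  41.7  68.6 111.8 -45.9  59.7 -71.2] [ 3.4 -2.3 10. ] [-0.35 -1.   -0.03] 0.035920585498251736 25.64175009727478
tilt 9.29 dir 146.7 10417 r 52.0 top [ 0.5252 -0.1497  0.1276] foot [ 0.5414 -0.1603  0.0091] far [ 0.584  -0.1889  0.0175] near [ 0.4987 -0.1318  0.0007]
```

Call:
step_arm:
  claw: [1,1,1,1,1,1,1,1,1,1]
  dp:
    - [-0.0001,-0.0024,0.0002]
    - [-0.0001,-0.0024,0]
    - [-0.0001,-0.0024,0.0002]
    - [-0.0001,-0.0024,0]
    - [-0.0001,-0.0024,0.0002]
    - [-0.0001,-0.0024,0]
    - [-0.0001,-0.0024,0]
    - [-0.0001,-0.0024,0]
    - [-0.0001,-0.0024,0]
    - [-0.0001,-0.0024,0]
  twist: [-0.105,-0.105,-0.105,-0.105,-0.105,-0.105,-0.105,-0.105,-0.105,-0.105]

```text
time_s: 21.93
eef_pos: [0.5189, -0.1211, 0.1289]
tcp_rot: [179.9, -0.1, 26.7]
ft_force: [0.7, -0.3, 11.5]
grip_width: 0.0358
grasp_force: 25.9
```

```bash
python3 t.py
```

```text
21.9333 [ 0.5189 -0.1211  0.1289] [ 1.799e+02 -1.000e-01  2.670e+01] [-32.6  32.4  55.3 112.2 -33.6  52.9 -23.5] [ 0.7 -0.3 11.5] [-0.24 -0.02 -0.03] 0.03575327905622079 25.875964164733887
tilt 7.89 dir -154.0 10401 r 51.9 top [ 0.5267 -0.1178  0.1268] foot [ 0.5415 -0.1105  0.0079] far [ 0.5875 -0.0874  0.0151] near [ 0.4955 -0.1337  0.0008]
```

Call:
step_arm:
  claw: [1,1,1,1,1]
  dp:
    - [0.005,0,0.0011]
    - [0.005,0,0.0013]
    - [0.005,0,0.0014]
    - [0.005,0,0.0015]
    - [0,0,0]
  twist: [0,0,0,0,0]

```text
time_s: 22.4
eef_pos: [0.5376, -0.1118, 0.1233]
tcp_rot: [179.9, -0.1, 26.4]
ft_force: [4.8, 1.5, 9.2]
grip_width: 0.0358
grasp_force: 25.6
```

```bash
python3 t.py
```

```text
22.4 [ 0.5376 -0.1118  0.1233] [ 1.799e+02 -1.000e-01  2.640e+01] [-32.3  34.4  54.2 110.2 -34.8  53.4 -24.7] [4.8 1.5 9.2] [ 0.22 -0.87  0.05] 0.035776669635969274 25.585457682609558
tilt 0.78 dir 33.3 9510 r 52.0 top [ 0.5425 -0.1099  0.1214] foot [ 0.5411 -0.1108  0.0014] far [ 0.5877 -0.0877  0.0007] near [ 0.4946 -0.134   0.0021]
```

Call:
step_arm:
  claw: [-0.1,-0.1,-0.1,-0.1,1,1,1,1,1]
  dp:
    - [0,0,0]
    - [0,0,0]
    - [0.003,0.001,-0.004]
    - [0,0,-0.004]
    - [0,0,0]
    - [0,0,0]
    - [0,0,0]
    - [0,0,0]
    - [0,0,0]
  twist: [0,0,0,0,0,0,0,0,0]
  newtons: 20

```text
time_s: 23.2
eef_pos: [0.5398, -0.1116, 0.1315]
tcp_rot: [180.0, -0.1, 26.4]
ft_force: [-3.1, 3.4, 14.1]
grip_width: 0.0353
grasp_force: 28.1
```

Call:
step_arm:
  claw: [1,1,1,1,1,1]
  dp:
    - [0,0,0.001]
    - [0,0,0.001]
    - [0,0,0.0005]
    - [0.003,0,0]
    - [0.003,0,-0.0005]
    - [0.003,0,-0.0005]
  twist: [0,0,0,0,0,0]

```text
time_s: 23.7
eef_pos: [0.5471, -0.1086, 0.1308]
tcp_rot: [-180.0, -0.0, 26.3]
ft_force: [-15.5, -1.6, 31.5]
grip_width: 0.0357
grasp_force: 32.7
```

Call:
step_arm:
  claw: [1,1,1,1,1]
  dp:
    - [0.0038,0,-0.001]
    - [0.0038,0,-0.0009]
    - [0.0038,0,-0.0008]
    - [0.004,0,-0.0008]
    - [0,0,0]
  twist: [0,0,0,0,0]

```text
time_s: 24.12
eef_pos: [0.5614, -0.1011, 0.1335]
tcp_rot: [-180.0, 0.0, 26.3]
ft_force: [-7.5, -0.9, 15.4]
grip_width: 0.0356
grasp_force: 31.7
```

```bash
python3 t.py
```

```text
24.1167 [ 0.5614 -0.1011  0.1335] [-180.     0.    26.3] [-32.7  35.6  54.1 106.6 -34.7  55.9 -26.9] [-7.5 -0.9 15.4] [0.16 1.81 0.06] 0.03556516762148915 31.73733115196228
tilt 8.64 dir 24.8 8316 r 52.0 top [ 0.5587 -0.1025  0.1263] foot [ 0.5423 -0.1101  0.0077] far [ 5.884e-01 -8.730e-02 -1.000e-04] near [ 0.4963 -0.133   0.0155]
```

Call:
step_arm:
  claw: [1,1,1,1,1,1,1,1,1,1]
  dp:
    - [0.0002,-0.0031,0.0002]
    - [0.0002,-0.0031,0]
    - [0.0002,-0.0031,0.0002]
    - [0.0002,-0.0031,0]
    - [0.0002,-0.0031,0]
    - [0.0002,-0.0031,0]
    - [0.0002,-0.0031,0]
    - [0.0002,-0.0031,0]
    - [0.0002,-0.0031,0]
    - [0.0002,-0.0031,0]
  twist: [0.105,0.105,0.105,0.105,0.105,0.105,0.105,0.105,0.105,0.105]

```text
time_s: 25.0
eef_pos: [0.5641, -0.0708, 0.1328]
tcp_rot: [-180.0, -0.0, -34.1]
ft_force: [1.1, 1.2, 3.7]
grip_width: 0.0354
grasp_force: 30.5
```

```bash
python3 t.py
```

```text
25.0 [ 0.5641 -0.0708  0.1328] [-180.    -0.   -34.1] [-42.7  43.8  67.2 107.2 -46.3  62.  -80.9] [1.1 1.2 3.7] [ 0.37 -0.5   0.07] 0.03541314886519023 30.502879321575165
tilt 7.52 dir -35.1 8302 r 51.9 top [ 0.5628 -0.0701  0.1257] foot [ 0.5499 -0.0611  0.0067] far [ 5.926e-01 -9.000e-02 -1.000e-04] near [ 0.5072 -0.0322  0.0136]
```

Call:
step_arm:
  claw: [1,1,1,1,1]
  dp:
    - [-0.0055,0,0.0012]
    - [-0.0055,0,0.0014]
    - [-0.0054,0,0.0016]
    - [-0.005,0,0.0016]
    - [0,0,0]
  twist: [0,0,0,0,0]

```text
time_s: 25.47
eef_pos: [0.5473, -0.0597, 0.1281]
tcp_rot: [-179.9, -0.3, -33.8]
ft_force: [8.1, -2.0, 14.7]
grip_width: 0.0357
grasp_force: 32.1
```

```bash
python3 t.py
```

```text
25.4667 [ 0.5473 -0.0597  0.1281] [-179.9   -0.3  -33.8] [-45.1  42.6  67.6 110.1 -46.2  60.  -80.9] [ 8.1 -2.  14.7] [-0.45 -1.97 -0.02] 0.03573819637363657 32.07302212715149
tilt 0.25 dir -56.7 8936 r 51.9 top [ 0.5497 -0.0616  0.1216] foot [ 0.5494 -0.0611  0.0016] far [ 0.5926 -0.09    0.0013] near [ 0.5061 -0.0322  0.0018]
```

Call:
step_arm:
  claw: [1,1,1,1,1,1]
  dp:
    - [0,0,0.001]
    - [0,0,0.001]
    - [-0.003,0,0.0003]
    - [-0.003,0,-0.0005]
    - [-0.003,0,-0.0005]
    - [-0.0038,0,-0.001]
  twist: [0,0,0,0,0,0]

```text
time_s: 26.02
eef_pos: [0.5378, -0.0536, 0.1286]
tcp_rot: [-179.9, -0.4, -33.8]
ft_force: [9.1, -3.1, 20.6]
grip_width: 0.0353
grasp_force: 33.7
```

Call:
step_arm:
  claw: [1,1,1,1,1]
  dp:
    - [-0.0038,0,-0.0009]
    - [-0.0038,0,-0.0008]
    - [-0.004,0,-0.0008]
    - [-0.002,0,-0.0003]
    - [0,0,0]
  twist: [0,0,0,0,0]

```text
time_s: 26.43
eef_pos: [0.5249, -0.045, 0.1303]
tcp_rot: [-179.9, -0.2, -33.8]
ft_force: [4.8, -1.7, 14.3]
grip_width: 0.0359
grasp_force: 32.9
```

Call:
step_arm:
  claw: [1,1,1,1,1]
  dp:
    - [-0.0001,-0.0023,0.0002]
    - [-0.0001,-0.0023,0]
    - [-0.0001,-0.0023,0]
    - [-0.0001,-0.0023,0]
    - [0,0,0]
  twist: [-0.096,-0.096,-0.096,-0.096,0]

```text
time_s: 26.85
eef_pos: [0.5282, -0.0365, 0.13]
tcp_rot: [-180.0, -0.1, -11.4]
ft_force: [1.0, -3.1, 16.2]
grip_width: 0.0356
grasp_force: 33.2
```

```bash
python3 t.py
```

```text
26.85 [ 0.5282 -0.0365  0.13  ] [-1.80e+02 -1.00e-01 -1.14e+01] [-46.7  36.7  63.3 112.8 -40.2  56.  -65. ] [ 1.  -3.1 16.2] [-1.07  0.    0.14] 0.0355743452509293 33.18478167057037
tilt 8.69 dir 168.2 10322 r 51.9 top [ 0.5368 -0.0388  0.1271] foot [ 0.5546 -0.0424  0.0085] far [ 0.605  -0.0526  0.0163] near [ 0.5042 -0.0323  0.0006]
```

Call:
step_arm:
  claw: [1,1,1,1,1,1]
  dp:
    - [0.005,0,0.0011]
    - [0.005,0,0.0013]
    - [0.005,0,0.0014]
    - [0.005,0,0.0014]
    - [0.0025,0,0.0006]
    - [0,0,0]
  twist: [0,0,0,0,0,0]

```text
time_s: 27.4
eef_pos: [0.5505, -0.0413, 0.1238]
tcp_rot: [180.0, -0.1, -11.8]
ft_force: [3.2, -0.1, 12.0]
grip_width: 0.0356
grasp_force: 32.7
```

```bash
python3 t.py
```

```text
27.4 [ 0.5505 -0.0413  0.1238] [ 1.80e+02 -1.00e-01 -1.18e+01] [-43.9  39.   61.6 109.8 -41.4  56.8 -64.9] [ 3.2 -0.1 12. ] [-0.1  -0.62  0.13] 0.03564020040622019 32.70498812198639
tilt 0.56 dir -5.0 9530 r 51.9 top [ 0.5559 -0.0428  0.1214] foot [ 0.5547 -0.0427  0.0014] far [ 0.6056 -0.0533  0.0009] near [ 0.5038 -0.0321  0.0019]
```

Eight tilts are done. The log stands upright with its centre at (0.555, −0.043), inside the bay. I'll release it, go up, and move to the rack.

Call:
step_arm:
  claw: [-1,-1,-1,-1,-1,-1,-1,-1,-1,-1]
  dp:
    - [0,0,0]
    - [0,0,0]
    - [0,0,0]
    - [0,0,0]
    - [0,0,-0.02]
    - [0,0,-0.03]
    - [0,0,-0.035]
    - [0,0,-0.035]
    - [0,0,-0.035]
    - [0,0,0]
  twist: [0,0,0,0,0,0,0,0,0,0]

```text
time_s: 28.28
eef_pos: [0.5512, -0.0419, 0.2837]
tcp_rot: [-179.9, -0.4, -11.8]
ft_force: [-0.1, -0.2, 0.7]
grip_width: 0.0857
grasp_force: 0.0
```

Call:
step_arm:
  claw: [-0.2,-0.2,-0.2,-0.2,-0.2,-0.2,-0.2,-0.2,-0.2,-0.2]
  dp:
    - [-0.006,-0.022,0]
    - [-0.006,-0.022,0]
    - [-0.006,-0.022,0]
    - [-0.006,-0.022,0]
    - [-0.006,-0.022,0]
    - [-0.006,-0.022,0]
    - [-0.006,-0.022,0]
    - [-0.006,-0.022,0]
    - [-0.006,-0.022,0]
    - [-0.006,-0.022,0]
  twist: [0,0,0,0,0,0,0,0,0,0]

```text
time_s: 29.12
eef_pos: [0.5354, 0.188, 0.2779]
tcp_rot: [180.0, 0.0, -11.8]
ft_force: [0.7, 0.3, 0.1]
grip_width: 0.0515
grasp_force: 0.0
```

```bash
cat > g.py <<'E'
from h import *
import sys
s=env.observe(); print(s['time_s'],s['eef_pos'].round(4),s['tcp_rot'].round(1),s['joint_pos'].round(1),s['grip_width'])
img,P=cloud('wrist',sys.argv[1]+'.png'); Q=P.reshape(-1,3)
for y0 in (.38,.312,.245,.178):
    k=(np.abs(Q[:,1]-y0)<.030)&(Q[:,2]>.0545)&(Q[:,2]<.066)&(np.abs(Q[:,0]-.53)<.085); q=Q[k]
    if len(q)<150: print(y0,'none',len(q)); continue
    r=cv2.minAreaRect((q[:,:2]*1000).astype(np.float32)); print(y0,np.round(r[0],1),np.round(r[1],1),round(r[2],1),len(q),'z',np.median(q[:,2]).round(4))
    b=Q[(np.abs(Q[:,1]-y0)<.04)&(Q[:,2]>.034)&(Q[:,2]<.05)&(np.abs(Q[:,0]-.53)>.068)]; print('  blade',b.mean(0).round(4) if len(b) else 0,len(b))
E
python3 g.py g1; python3 t.py | tail -1 >/dev/null
python3 - <<'E'
from h import *
img,P=cloud('top'); Q=P.reshape(-1,3); d=np.hypot(Q[:,0]-.555,Q[:,1]+.043)
from m import rect
for z in((.155,.175),(.112,.128)):
    q=Q[(d<.1)&(Q[:,2]>z[0])&(Q[:,2]<z[1])]
    if len(q)>10: print(rect(q))
E
```

```text
29.1167 [0.5354 0.188  0.2779] [180.    0.  -11.8] [-72.1  29.2  68.5  99.2 -28.6  71.6 -98.4] 0.0514802031268028
0.38 [530.5 383.2] [ 25.4 120.8] 86.0 1253 z 0.057
  blade [0.4226 0.3908 0.0459] 489
0.312 none 0
0.245 [534.5 247. ] [ 25.2 120.1] 87.8 1344 z 0.057
  blade [0.6436 0.2434 0.0456] 810
0.178 [526.4 179.7] [ 24.9 120.6] 86.8 1380 z 0.057
  blade [0.4202 0.1856 0.0459] 452
(array([522.8, -33. ]), array([36. , 35.9]), 81.4, 175, np.float64(0.164))
(array([522.3, -32.4]), array([ 99.9, 100.1]), 89.4, 851, np.float64(0.1203))
  return _methods._mean(a, axis=axis, dtype=dtype,
  ret = ret.dtype.type(ret / rcount)
t.py:10: RuntimeWarning: Mean of empty slice.
  n=np.array([-x[0],-x[1],1]); return n/np.linalg.norm(n), q.mean(0), len(q)
  ret = um.true_divide(
Traceback (most recent call last):
  File "t.py", line 16, in <module>
    h=cv2.convexHull((q[:,:2]*1000).astype(np.float32))[:,0]
      ~~~~~~~~~~~~~~~~~~~~~~~~~~~~~~~~~~~~~~~~~~~~~~~~~^^^^^
TypeError: 'NoneType' object is not subscriptable
```

The log has been knocked to about (0.522, −0.033): still upright and inside, but against the near cleat. I'll recentre it after the gouges. First I'll measure the rack frame.

Run:
```python
from h import *
img,P=cloud('wrist'); Q=P.reshape(-1,3)
k=(Q[:,2]>.049)&(Q[:,2]<.0535)&(Q[:,1]>.1)&(Q[:,1]<.46)&(np.abs(Q[:,0]-.53)<.065)
for g in((.5305,.3832,-4),(.5345,.247,-2),(.5264,.1797,-3.2)):
    t=np.tan(np.radians(g[2])); k&=np.abs(Q[:,1]-g[1]-t*(Q[:,0]-g[0]))>.018
q=Q[k]
for n,m in(('in',q[:,0]<.532),('out',q[:,0]>=.532)):
    a=q[m]; c=np.polyfit(a[:,1],a[:,0],1); print(n,len(a),a.mean(0).round(4),'slope deg',np.degrees(np.arctan(c[0])).round(2),'x at y=.28',np.polyval(c,.28).round(4),a[:,1].min().round(4),a[:,1].max().round(4))
    h,e=np.histogram(a[:,1],bins=np.arange(.12,.44,.006)); print(' '.join(f'{int(y*1000)}:{c}' for y,c in zip(e,h)))
```

```text
in 780 [0.4996 0.2791 0.0513] slope deg 2.69 x at y=.28 0.4997 0.1504 0.4156
120:0 126:0 132:0 138:0 144:0 150:41 156:43 162:10 168:0 174:0 180:0 186:0 192:0 198:28 204:42 210:44 216:41 222:42 228:11 234:0 240:0 246:0 252:0 258:0 264:15 270:42 276:41 282:42 288:41 294:22 300:0 306:0 312:0 318:0 324:0 330:3 336:43 342:38 348:38 354:41 360:33 366:0 372:0 378:0 384:0 390:0 396:0 402:35 408:38 414:6 420:0 426:0 432:0
out 929 [0.5753 0.2784 0.0513] slope deg 2.57 x at y=.28 0.5753 0.1465 0.4118
120:0 126:0 132:0 138:0 144:26 150:50 156:28 162:0 168:0 174:0 180:0 186:0 192:12 198:50 204:50 210:50 216:50 222:31 228:0 234:0 240:0 246:0 252:0 258:1 264:50 270:47 276:51 282:46 288:46 294:1 300:0 306:0 312:0 318:0 324:0 330:35 336:44 342:51 348:47 354:47 360:9 366:0 372:0 378:0 384:0 390:0 396:34 402:48 408:25 414:0 420:0 426:0 432:0
```

Call:
step_arm:
  claw: [-0.2,-0.2,-0.2,-0.2,-0.2,-0.2,-0.2,-0.2,-0.2,-0.2]
  dp:
    - [0,0,0]
    - [0,0,0]
    - [-0.0065,0.0088,0]
    - [0,0,0.03]
    - [0,0,0.035]
    - [0,0,0.035]
    - [0,0,0.035]
    - [0,0,0.025]
    - [0,0,0]
    - [0,0,0]
  twist: [-0.075,-0.075,0,0,0,0,0,0,0,0]

```text
time_s: 30.15
eef_pos: [0.5286, 0.1769, 0.1185]
tcp_rot: [179.9, 0.0, -3.4]
ft_force: [0.3, 0.5, 0.9]
grip_width: 0.0507
grasp_force: 0.0
```

```bash
python3 g.py g2
```

```text
30.15 [0.5286 0.1769 0.1185] [179.9   0.   -3.4] [-63.1  36.9  56.  109.  -37.5  54.7 -82.7] 0.050746805213396834
0.38 [529.9 381.8] [ 26.1 119.6] 84.3 2468 z 0.0569
  blade [0.4247 0.3901 0.0457] 1327
0.312 none 0
0.245 [534.8 246.5] [ 25.4 119.8] 88.1 3581 z 0.0571
  blade [0.6438 0.2431 0.0458] 2877
0.178 [526.5 179.4] [ 25.1 121.4] 86.9 3803 z 0.057
  blade [0.4206 0.1855 0.046 ] 1047
```

View pics/g2.png

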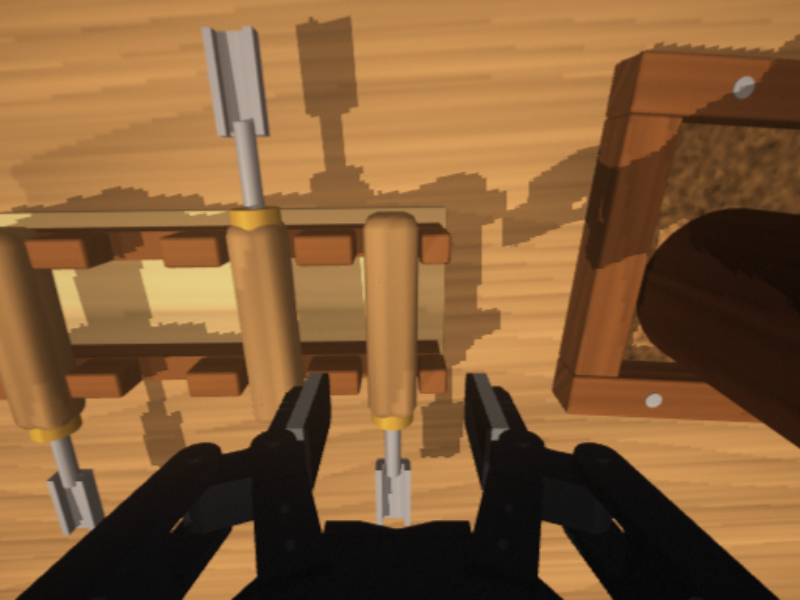

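The wrist view shows the fingers straddling the first gouge (blade at (392,490)) with the neighbours clear. I'll descend and grasp it.

Call:
step_arm:
  claw: [-0.2,-0.2,-0.2,-0.2,-0.2,1,1,1,1,1]
  dp:
    - [0,-0.0025,0.025]
    - [0,0,0.03]
    - [0,0,0.025]
    - [0,0,0.012]
    - [0,0,0]
    - [0,0,0]
    - [0,0,0]
    - [0,0,0]
    - [0,0,0]
    - [0,0,0]
  twist: [0,0,0,0,0,0,0,0,0,0]
  newtons: 70

```text
time_s: 31.03
eef_pos: [0.5302, 0.181, 0.0283]
tcp_rot: [-179.9, -0.1, -3.2]
ft_force: [-1.6, -0.6, 9.8]
grip_width: 0.0269
grasp_force: 69.0
```

Call:
step_arm:
  claw: [1,1,1,1,1,1,1]
  dp:
    - [0,0,0]
    - [0,0,-0.01]
    - [0,0,-0.02]
    - [0,0,-0.025]
    - [0,0,-0.02]
    - [0,0,-0.01]
    - [0,0,0]
  twist: [0,0,0,0,0,0,0]

```text
time_s: 31.62
eef_pos: [0.5301, 0.1814, 0.1139]
tcp_rot: [-179.9, -0.2, -3.2]
ft_force: [0.3, 0.4, -1.3]
grip_width: 0.0267
grasp_force: 69.0
```

Call:
step_arm:
  claw: [1,1,1,1,1,1,1,1,1,1]
  dp:
    - [0,0,0]
    - [0,0,0]
    - [0,0,0]
    - [0,0,0]
    - [0,0,0]
    - [0,0,0]
    - [0,0,0]
    - [0,0,0]
    - [0,0,0]
    - [0,0,0]
  twist: [-0.105,-0.105,-0.105,-0.105,-0.105,-0.105,-0.105,-0.105,-0.105,-0.105]

```text
time_s: 32.45
eef_pos: [0.5286, 0.1809, 0.1105]
tcp_rot: [-180.0, 0.0, 57.2]
ft_force: [0.5, 0.1, -1.1]
grip_width: 0.0268
grasp_force: 68.9
```

Call:
step_arm:
  claw: [1,1,1,1,1,1,1,1,1,1]
  dp:
    - [0,0,0]
    - [0,0,0]
    - [0,0,0]
    - [0,0,0]
    - [0,0,0]
    - [0,0,0]
    - [0,0,0]
    - [0,0,0]
    - [0,0,0]
    - [0,0,0]
  twist: [-0.105,-0.105,-0.105,-0.105,-0.105,-0.105,-0.105,-0.105,-0.105,-0.105]

```text
time_s: 33.28
eef_pos: [0.5285, 0.1809, 0.1104]
tcp_rot: [-179.9, -0.0, 117.4]
ft_force: [0.6, -0.4, -2.1]
grip_width: 0.0269
grasp_force: 68.9
```

Call:
step_arm:
  claw: [1,1,1,1,1,1,1,1,1,1]
  dp:
    - [0,0,0]
    - [0,0,0]
    - [0,0,0]
    - [0,0,0]
    - [0,0,0]
    - [0,0,0]
    - [0,0,0]
    - [0,0,0]
    - [0,0,0]
    - [0,0,0]
  twist: [-0.105,-0.105,-0.105,-0.105,-0.105,-0.105,-0.105,-0.105,-0.105,-0.105]

```text
time_s: 34.12
eef_pos: [0.5285, 0.1809, 0.1104]
tcp_rot: [-180.0, -0.1, 177.6]
ft_force: [-0.3, 1.3, -1.8]
grip_width: 0.0274
grasp_force: 68.9
```

Run:
```python
from h import *
s=env.observe(); print(s['time_s'],s['eef_pos'].round(4),s['tcp_rot'].round(1),s['joint_pos'].round(1),s['grip_width'],s['grasp_force'])
img,P=cloud('wrist','h1.png')
Q=P.reshape(-1,3); k=(Q[:,2]>.1)&(Q[:,2]<.16); print(k.sum(), np.nanmin(Q[k],0) if k.any() else 0, np.nanmax(Q[k],0) if k.any() else 0)
```

```text
34.1167 [0.5285 0.1809 0.1104] [-1.800e+02 -1.000e-01  1.776e+02] [-31.4  26.   11.7 108.2  -7.1  46.6  71.6] 0.027421209306246173 68.90521287918091
13376 [0.47000513 0.00475122 0.10000525] [0.56892179 0.22612359 0.15999532]
```

View pics/h1.png

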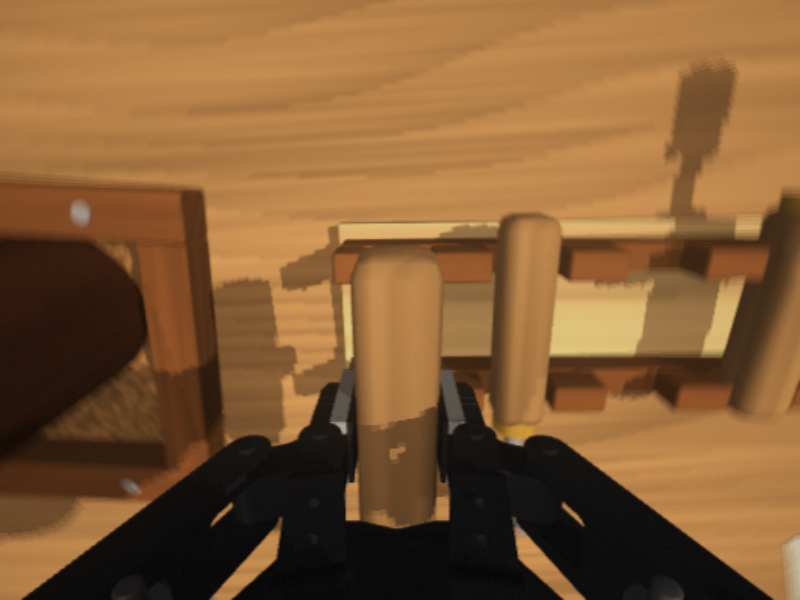

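The gouge is held at its middle and now points away, with the handle end at x=0.470. I'll lower it, centred, into its notch.

Call:
step_arm:
  claw: [1,1,1,1,1,1,1]
  dp:
    - [-0.0046,-0.0017,0]
    - [0,0,0.025]
    - [0,0,0.025]
    - [0,0,0.015]
    - [0,0,0.01]
    - [0,0,0.006]
    - [0,0,0]
  twist: [0,0,0,0,0,0,0]

```text
time_s: 34.75
eef_pos: [0.5335, 0.1788, 0.0294]
tcp_rot: [-180.0, -0.0, 177.2]
ft_force: [-0.3, -0.9, -1.0]
grip_width: 0.027
grasp_force: 69.2
```

Call:
step_arm:
  claw: [-0.2,-0.2,-0.2,-0.2,-0.2,-0.2,-0.2,-0.2,-0.2]
  dp:
    - [0,0,0]
    - [0,0,0]
    - [0,0,0]
    - [0,0,-0.02]
    - [0,0,-0.03]
    - [0,0,-0.035]
    - [0,0,-0.035]
    - [0,0,-0.03]
    - [0,0,0]
  twist: [0,0,0,0,0,0,0,0,0]

```text
time_s: 35.5
eef_pos: [0.536, 0.1797, 0.1866]
tcp_rot: [179.8, 0.4, 177.2]
ft_force: [0.8, -0.5, 0.1]
grip_width: 0.0513
grasp_force: 0.0
```

```bash
python3 g.py g3
```

```text
35.5 [0.536  0.1797 0.1866] [179.8   0.4 177.2] [-32.2  20.6  13.1 104.5  -5.6  55.1  70.5] 0.05131955542349905
0.38 [530.  382.1] [ 25.9 120. ] 85.6 2418 z 0.0568
  blade [0.4202 0.3899 0.0457] 1905
0.312 none 0
0.245 [534.1 245.9] [ 25.3 120.2] 88.0 2358 z 0.0568
  blade [0.7009 0.2319 0.042 ] 196
0.178 [536.9 177.4] [ 25.1 120.8] 87.1 2321 z 0.0569
  blade [0.6631 0.1751 0.0441] 877
```

Call:
step_arm:
  claw: [-0.2,-0.2,-0.2,-0.2,-0.2,-0.2,-0.2,-0.2,-0.2,-0.2]
  dp:
    - [0.002,0.029,0]
    - [0.002,0.029,0]
    - [0.002,0.029,0]
    - [0.002,0.029,0]
    - [0.002,0.029,0]
    - [0.002,0.029,0]
    - [0.002,0.028,0]
    - [0,0,0.03]
    - [0,0,0.03]
    - [0,0,0]
  twist: [0.02,0,0,0,0,0,0,0,0,0]

```text
time_s: 36.38
eef_pos: [0.5298, 0.38, 0.1141]
tcp_rot: [-179.7, -0.3, 176.1]
ft_force: [-0.7, -0.6, -0.9]
grip_width: 0.0511
grasp_force: 0.0
```

```bash
python3 g.py g4
```

```text
36.3833 [0.5298 0.38   0.1141] [-179.7   -0.3  176.1] [-45.1  34.1   9.4  93.6  -6.5  53.3  52.8] 0.05114220766239674
0.38 [529.9 382.9] [ 25.3 119.6] 85.7 3864 z 0.0569
  blade [0.4202 0.3912 0.0457] 2544
0.312 none 0
0.245 [534.4 247.2] [ 26.  120.9] 87.9 3731 z 0.0569
  blade [0.5996 0.2432 0.0486] 1
0.178 [537.3 178.8] [ 26.4 120.5] 86.1 2982 z 0.057
  blade [0.6338 0.1738 0.0457] 990
```

Call:
step_arm:
  claw: [-0.2,-0.2,-0.2,-0.2,-0.2,1,1,1,1,1]
  dp:
    - [-0.002,0.0028,0.025]
    - [0,0,0.03]
    - [0,0,0.025]
    - [0,0,0.007]
    - [0,0,0]
    - [0,0,0]
    - [0,0,0]
    - [0,0,0]
    - [0,0,0]
    - [0,0,0]
  twist: [0,0,0,0,0,0,0,0,0,0]
  newtons: 70

```text
time_s: 37.27
eef_pos: [0.536, 0.3845, 0.0357]
tcp_rot: [179.9, 0.1, 176.1]
ft_force: [-1.2, -3.6, 9.1]
grip_width: 0.0268
grasp_force: 69.0
```

Call:
step_arm:
  claw: [1,1,1,1,1,1,1]
  dp:
    - [0,0,0]
    - [0,0,-0.01]
    - [0,0,-0.02]
    - [0,0,-0.025]
    - [0,0,-0.02]
    - [0,0,-0.01]
    - [0,0,0]
  twist: [0,0,0,0,0,0,0]

```text
time_s: 37.85
eef_pos: [0.536, 0.385, 0.1217]
tcp_rot: [179.8, 0.2, 176.1]
ft_force: [1.1, 0.2, -1.3]
grip_width: 0.0269
grasp_force: 69.3
```

Call:
step_arm:
  claw: [1,1,1,1,1,1,1,1,1,1]
  dp:
    - [0,0,0]
    - [0,0,0]
    - [0,0,0]
    - [0,0,0]
    - [0,0,0]
    - [0,0,0]
    - [0,0,0]
    - [0,0,0]
    - [0,0,0]
    - [0,0,0]
  twist: [0.105,0.105,0.105,0.105,0.105,0.105,0.105,0.105,0.105,0.105]

```text
time_s: 38.68
eef_pos: [0.5344, 0.3839, 0.1172]
tcp_rot: [-179.9, 0.0, 115.7]
ft_force: [0.2, 0.4, -0.7]
grip_width: 0.0265
grasp_force: 69.4
```

Call:
step_arm:
  claw: [1,1,1,1,1,1,1,1,1,1]
  dp:
    - [0,0,0]
    - [0,0,0]
    - [0,0,0]
    - [0,0,0]
    - [0,0,0]
    - [0,0,0]
    - [0,0,0]
    - [0,0,0]
    - [0,0,0]
    - [0,0,0]
  twist: [0.105,0.105,0.105,0.105,0.105,0.105,0.105,0.105,0.105,0.105]

```text
time_s: 39.52
eef_pos: [0.5344, 0.3839, 0.1172]
tcp_rot: [-180.0, 0.1, 55.5]
ft_force: [0.5, 0.7, -1.2]
grip_width: 0.0265
grasp_force: 69.4
```

Call:
step_arm:
  claw: [1,1,1,1,1,1,1,1,1,1]
  dp:
    - [0,0,0]
    - [0,0,0]
    - [0,0,0]
    - [0,0,0]
    - [0,0,0]
    - [0,0,0]
    - [0,0,0]
    - [0,0,0]
    - [0,0,0]
    - [0,0,0]
  twist: [0.105,0.105,0.105,0.105,0.105,0.105,0.105,0.105,0.105,0.085]

```text
time_s: 40.35
eef_pos: [0.5345, 0.3839, 0.1172]
tcp_rot: [179.9, 0.0, -3.5]
ft_force: [-0.1, 0.7, -1.1]
grip_width: 0.027
grasp_force: 69.3
```

Run:
```python
from h import *
s=env.observe(); print(s['time_s'],s['eef_pos'].round(4),s['tcp_rot'].round(1),s['joint_pos'].round(1),s['grip_width'],s['grasp_force'])
img,P=cloud('wrist','h2.png')
Q=P.reshape(-1,3); k=(Q[:,2]>.1)&(Q[:,2]<.16)&(abs(Q[:,1]-s['eef_pos'][1])<.05); print(k.sum(), np.nanmin(Q[k],0) if k.any() else 0, np.nanmax(Q[k],0) if k.any() else 0)
```

```text
40.35 [0.5345 0.3839 0.1172] [179.9   0.   -3.5] [ -72.2   44.9   51.5   93.9  -39.1   61.  -102.4] 0.026962893295003117 69.34951186180115
17345 [0.48611537 0.34799967 0.1139879 ] [0.66055733 0.41643224 0.15998882]
```

View pics/h2.png

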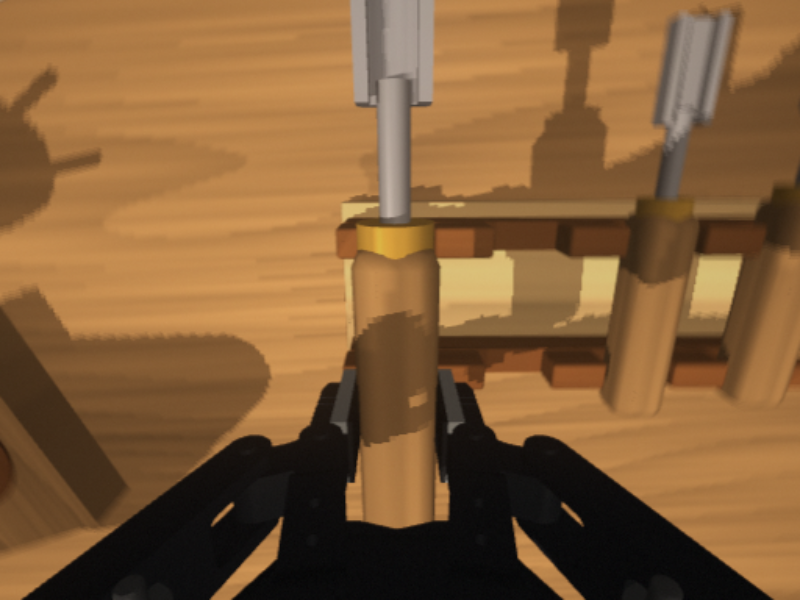

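Run:
```python
from h import *
img,P=cloud('wrist')
for r in range(136,160,2): print(r,P[r,253].round(4),img[r,253])
```

```text
136 [0.6032 0.3791 0.1302] [170 155 144]
138 [0.6023 0.3792 0.1307] [121 108  97]
140 [0.6012 0.3793 0.1293] [117 104  94]
142 [0.6003 0.3793 0.1296] [116 104  93]
144 [0.5999 0.3794 0.1337] [91 64 31]
146 [0.5996 0.3794 0.1377] [203 148  57]
148 [nan nan nan] [208 153  59]
150 [0.5977 0.3795 0.1371] [207 153  59]
152 [0.5968 0.3796 0.1371] [206 150  56]
154 [0.5958 0.3796 0.1369] [208 153  58]
156 [0.5949 0.3797 0.1368] [207 152  58]
158 [0.594  0.3798 0.1374] [208 152  58]
```

Call:
step_arm:
  claw: [1,1,1,1,1,1,1,1]
  dp:
    - [0.002,0.0005,0]
    - [0,0,0.025]
    - [0,0,0.025]
    - [0,0,0.015]
    - [0,0,0.01]
    - [0,0,0.004]
    - [0,0,0]
    - [0,0,0]
  twist: [-0.015,0,0,0,0,0,0,0]

```text
time_s: 41.12
eef_pos: [0.5373, 0.3836, 0.0399]
tcp_rot: [-180.0, -0.0, -2.3]
ft_force: [0.3, -0.0, -1.4]
grip_width: 0.0264
grasp_force: 69.3
```

Call:
step_arm:
  claw: [-0.2,-0.2,-0.2,-0.2,-0.2,-0.2,-0.2,-0.2,-0.2,-0.2]
  dp:
    - [0,0,0]
    - [0,0,0]
    - [0,0,0]
    - [0,0,-0.02]
    - [0,0,-0.03]
    - [0,0,-0.035]
    - [0,0,-0.035]
    - [0,0,-0.035]
    - [0,0,-0.035]
    - [0,0,-0.035]
  twist: [0,0,0,0,0,0,0,0,0,0]

```text
time_s: 41.95
eef_pos: [0.5366, 0.3833, 0.2663]
tcp_rot: [-180.0, -0.0, -2.4]
ft_force: [0.0, -0.1, -0.8]
grip_width: 0.0513
grasp_force: 0.0
```

Call:
step_arm:
  claw: [-1,-1,-1,-1,-1,-1,-1,-1,-1,-1]
  dp:
    - [0,0.035,0]
    - [0,0.035,0]
    - [0,0.035,0]
    - [0,0.035,0]
    - [0,0.035,0]
    - [0,0.035,0]
    - [0,0.035,0]
    - [0,0.035,0]
    - [0,0.035,0]
    - [0,0.035,0]
  twist: [0,0,0,0,0,0,0,0,0,0]

```text
time_s: 42.78
eef_pos: [0.522, 0.0322, 0.2645]
tcp_rot: [-180.0, -0.0, -2.4]
ft_force: [1.2, 0.2, -0.4]
grip_width: 0.0856
grasp_force: 0.0
```

```bash
cat > b.py <<'E'
from h import *
from m import rect
def run(nm):
    img,P=cloud(nm); Q=P.reshape(-1,3)
    o=None
    k=(Q[:,2]>.025)&(Q[:,2]<.034)&(np.abs(Q[:,1]+.03)<.14)&(np.abs(Q[:,0]-.545)<.14)
    if k.sum()>300: print(nm,'bay cleats',rect(Q[k]))
    d=np.hypot(Q[:,0]-.53,Q[:,1]+.035)
    for z in((.155,.175),(.112,.128)):
        q=Q[(d<.1)&(Q[:,2]>z[0])&(Q[:,2]<z[1])]
        if len(q)>10: print(nm,rect(q))
s=env.observe(); print(s['time_s'],s['eef_pos'].round(4),s['tcp_rot'].round(1),s['joint_pos'].round(1))
run('wrist'); run('top')
E
python3 b.py; python3 g.py g5
```

```text
42.7833 [0.522  0.0322 0.2645] [-180.    -0.    -2.4] [-59.3  21.3  65.7 106.2 -21.3  66.2 -78.6]
wrist bay cleats (array([544.7, -28.2]), array([178.1, 205.9]), 83.6, 6147, np.float64(0.0294))
wrist (array([522. , -32.4]), array([36.7, 36.6]), 80.7, 1486, np.float64(0.1644))
wrist (array([522. , -32.4]), array([103. , 103.5]), 88.5, 4719, np.float64(0.1204))
top bay cleats (array([545.4, -30.2]), array([175.9, 205.9]), 83.7, 738, np.float64(0.0291))
top (array([513.9, -40.1]), array([25.1, 48.5]), 39.4, 60, np.float64(0.1642))
top (array([519.2, -47.3]), array([ 72.5, 103. ]), 76.3, 569, np.float64(0.1202))
42.8833 [0.5219 0.0281 0.2651] [-1.8e+02 -1.0e-01 -2.8e+00] [-59.1  21.3  65.9 106.2 -21.3  66.2 -78.6] 0.08549426203292908
0.38 [511.5 371.9] [16.6 62.8] 71.4 271 z 0.0564
  blade 0 0
0.312 none 0
0.245 [534.9 246.3] [ 26.1 118.4] 88.0 1489 z 0.0569
  blade [0.643  0.2427 0.0456] 1052
0.178 [537.8 177.6] [ 25.6 118.3] 86.9 1510 z 0.0569
  blade [0.6451 0.1728 0.0457] 1025
```

View pics/g5.png

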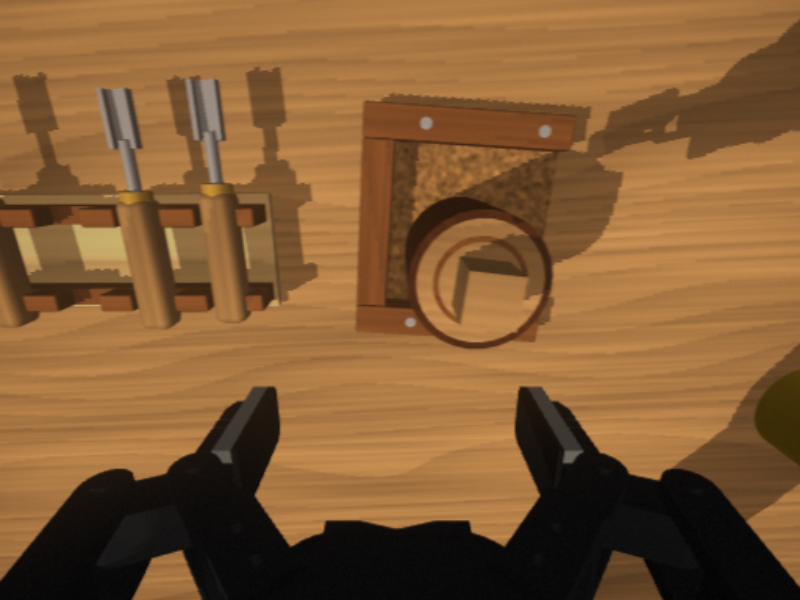

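The gouges look seated. The log is inside by only about 1 mm at the near cleat. I'll move it about 18 mm back toward the middle with one light tilt on its front rim.

Call:
step_arm:
  claw: [-1,-1,-1,-1,-1,-1,-1,-1,-1,-1]
  dp:
    - [0,0,0]
    - [0,0,0]
    - [0,0,0]
    - [0,0,0]
    - [0,0,0]
    - [0,0,0]
    - [0,0,0]
    - [0,0,0]
    - [0,0,0]
    - [0,0,0]
  twist: [-0.112,-0.112,-0.112,-0.112,-0.112,-0.112,-0.112,-0.112,-0.112,-0.112]

```text
time_s: 43.77
eef_pos: [0.5225, 0.0348, 0.2643]
tcp_rot: [180.0, -0.0, 62.2]
ft_force: [-0.2, -0.1, -0.3]
grip_width: 0.0854
grasp_force: 0.0
```

Call:
step_arm:
  claw: [-1,-1,-1,-1,-1,-1,-1]
  dp:
    - [0,0,0]
    - [0,0,0]
    - [0,0,0]
    - [-0.03,0.005,0]
    - [-0.03,0.005,0]
    - [0,0,0]
    - [0,0,0]
  twist: [-0.112,-0.112,-0.112,0,0,0,0]

```text
time_s: 44.35
eef_pos: [0.523, -0.0278, 0.2644]
tcp_rot: [180.0, -0.0, 81.0]
ft_force: [0.4, 0.9, 0.7]
grip_width: 0.0852
grasp_force: 0.0
```

```bash
python3 b.py
```

```text
44.35 [ 0.523  -0.0278  0.2644] [180.  -0.  81.] [-40.7  15.4  48.2 105.8 -12.7  64.3   3. ]
wrist bay cleats (array([544. , -28.2]), array([177.5, 206.4]), 83.6, 6764, np.float64(0.0294))
wrist (array([521.8, -32.4]), array([36.6, 35.6]), 80.6, 1400, np.float64(0.1643))
wrist (array([521.5, -32.5]), array([103.2, 103.1]), 35.3, 4782, np.float64(0.1204))
```

Call:
step_arm:
  claw: [-1,-1,-1,-1,-1,-1,-1]
  dp:
    - [-0.0047,-0.0005,0.025]
    - [0,0,0.035]
    - [0,0,0.035]
    - [0,0,0.025]
    - [0,0,0.013]
    - [0,0,0]
    - [0,0,0]
  twist: [0,0,0,0,0,0,0]

```text
time_s: 45.03
eef_pos: [0.5221, -0.0312, 0.1317]
tcp_rot: [-180.0, 0.0, 81.1]
ft_force: [0.1, 0.5, 0.5]
grip_width: 0.085
grasp_force: 0.0
```

Call:
step_arm:
  claw: [1,1,1,1,1,1,1,1]
  dp:
    - [0,0,0]
    - [0,0,0]
    - [0,0,0]
    - [0,0,0]
    - [0,0,0]
    - [0,0,0]
    - [0,0,0]
    - [0,0,0]
  twist: [0,0,0,0,0,0,0,0]
  newtons: 20

```text
time_s: 45.7
eef_pos: [0.5221, -0.0314, 0.1319]
tcp_rot: [180.0, -0.0, 81.1]
ft_force: [-2.6, 0.6, 9.5]
grip_width: 0.0357
grasp_force: 21.5
```

```bash
python3 t.py
```

```text
45.7 [ 0.5221 -0.0314  0.1319] [180.   -0.   81.1] [-34.   25.9  42.5 113.2 -22.9  49.4  11.9] [-2.6  0.6  9.5] [ 0.34  0.59 -0.21] 0.03570445024758632 21.50128483772278
tilt 1.2 dir 77.6 8256 r 51.9 top [ 0.5219 -0.0324  0.121 ] foot [ 0.5214 -0.0349  0.001 ] far [ 5.294e-01  1.650e-02 -1.000e-04] near [ 0.5133 -0.0862  0.0021]
```

Call:
step_arm:
  claw: [1,1,1,1,1,1]
  dp:
    - [0,0,0.001]
    - [0,0,0.001]
    - [0,0,0.0005]
    - [0.003,0,0]
    - [0.003,0,-0.0005]
    - [0.003,0,-0.0005]
  twist: [0,0,0,0,0,0]

```text
time_s: 46.25
eef_pos: [0.5238, -0.0244, 0.1311]
tcp_rot: [179.9, 0.0, 81.0]
ft_force: [-4.2, -9.3, 21.0]
grip_width: 0.0359
grasp_force: 23.7
```

Call:
step_arm:
  claw: [1,1,1,1]
  dp:
    - [0.0038,0,-0.001]
    - [0.0038,0,-0.0009]
    - [0.002,0,-0.0004]
    - [0,0,0]
  twist: [0,0,0,0]

```text
time_s: 46.58
eef_pos: [0.5252, -0.0138, 0.1329]
tcp_rot: [179.9, 0.0, 81.0]
ft_force: [-1.9, -4.5, 11.7]
grip_width: 0.0356
grasp_force: 23.0
```

```bash
python3 t.py
```

```text
46.5833 [ 0.5252 -0.0138  0.1329] [179.9   0.   81. ] [-35.9  26.   42.4 112.9 -22.8  49.6   9.8] [-1.9 -4.5 11.7] [-1.23  0.62 -0.01] 0.035556688134496466 22.967551946640015
tilt 7.23 dir 80.5 7785 r 51.9 top [ 0.5243 -0.0196  0.1254] foot [ 0.5218 -0.0345  0.0064] far [ 5.298e-01  1.640e-02 -2.000e-04] near [ 0.5137 -0.0855  0.0129]
```

Call:
step_arm:
  claw: [1,1,1,1,1]
  dp:
    - [0.0001,0.0027,0.0002]
    - [0.0001,0.0027,0]
    - [0.0001,0.0027,0]
    - [0.0001,0.0027,0]
    - [0,0,0]
  twist: [-0.088,-0.088,-0.088,-0.088,0]

```text
time_s: 47.05
eef_pos: [0.5364, -0.0133, 0.1326]
tcp_rot: [179.9, 0.0, 101.5]
ft_force: [-0.7, -2.3, 9.1]
grip_width: 0.036
grasp_force: 22.8
```

```bash
python3 t.py
```

```text
47.05 [ 0.5364 -0.0133  0.1326] [179.9   0.  101.5] [-31.5  25.7  37.  111.2 -20.1  49.4  27.6] [-0.7 -2.3  9.1] [-0.2  -0.01  0.05] 0.0360186515723517 22.76724100112915
tilt 6.65 dir 101.4 7849 r 51.9 top [ 0.5372 -0.0184  0.125 ] foot [ 0.5399 -0.0321  0.0058] far [ 5.296e-01  1.850e-02 -2.000e-04] near [ 0.5502 -0.0827  0.0118]
```

Call:
step_arm:
  claw: [1,1,1,1,1]
  dp:
    - [-0.0055,0,0.0014]
    - [-0.0055,0,0.0015]
    - [-0.005,0,0.0016]
    - [-0.0015,0,0.0005]
    - [0,0,0]
  twist: [0,0,0,0,0]

```text
time_s: 47.52
eef_pos: [0.5397, -0.0294, 0.128]
tcp_rot: [179.9, -0.1, 101.2]
ft_force: [-3.9, 8.0, 22.0]
grip_width: 0.0357
grasp_force: 25.1
```

```bash
python3 t.py
```

```text
47.5167 [ 0.5397 -0.0294  0.128 ] [ 1.799e+02 -1.000e-01  1.012e+02] [-29.4  26.5  36.9 110.8 -20.9  49.2  29.6] [-3.9  8.  22. ] [ 1.36  0.81 -0.03] 0.03565708576119359 25.079938173294067
tilt 0.63 dir 89.7 8349 r 51.9 top [ 0.5396 -0.0311  0.1213] foot [ 0.5396 -0.0324  0.0013] far [0.5296 0.0186 0.0008] near [ 0.5497 -0.0834  0.0019]
```

Call:
step_arm:
  claw: [-1,-1,-1,-1,-1,-1,-1,-1,-1,-1]
  dp:
    - [0,0,0]
    - [0,0,0]
    - [0,0,0]
    - [0,0,0]
    - [0,0,-0.02]
    - [0,0,-0.035]
    - [0,0,-0.035]
    - [0,0,-0.035]
    - [0,0,-0.035]
    - [0,0,-0.035]
  twist: [0,0,0,0,0,0,0,0,0,0]

```text
time_s: 48.4
eef_pos: [0.5383, -0.0305, 0.3234]
tcp_rot: [-180.0, 0.0, 101.2]
ft_force: [0.1, 0.1, -0.3]
grip_width: 0.0856
grasp_force: 0.0
```

Call:
step_arm:
  claw: [-1,-1,-1,-1,-1,-1,-1,-1]
  dp:
    - [0.025,-0.025,0]
    - [0.025,-0.025,0]
    - [0.025,-0.025,0]
    - [0.025,-0.025,0]
    - [0.025,-0.025,0]
    - [0.025,0,0]
    - [0.025,0,0]
    - [0,0,0]
  twist: [0,0,0,0,0,0,0,0]

```text
time_s: 49.07
eef_pos: [0.3808, 0.1207, 0.3217]
tcp_rot: [180.0, -0.0, 101.5]
ft_force: [-0.2, -0.1, 0.1]
grip_width: 0.0852
grasp_force: 0.0
```

```bash
python3 b.py
python3 - <<'E'
from h import *
cloud('top','end.png')
E
```

```text
49.0667 [0.3808 0.1207 0.3217] [180.   -0.  101.5] [-54.3  -7.1  29.7 115.6   3.7  70.5 -14.5]
wrist bay cleats (array([543.7, -28. ]), array([177.7, 206.8]), 83.6, 3402, np.float64(0.0292))
wrist (array([524.5, -35.5]), array([18.3, 39.7]), 35.9, 242, np.float64(0.1641))
wrist (array([517.3, -28.5]), array([102.6,  60.9]), 84.9, 1136, np.float64(0.1202))
top bay cleats (array([545.6, -29. ]), array([177.7, 206.1]), 83.5, 1404, np.float64(0.0292))
top (array([540.2, -30.8]), array([35.7, 35.7]), 11.3, 175, np.float64(0.1642))
top (array([540.7, -31.1]), array([101.3, 101. ]), 44.4, 846, np.float64(0.1201))
```

View pics/end.png

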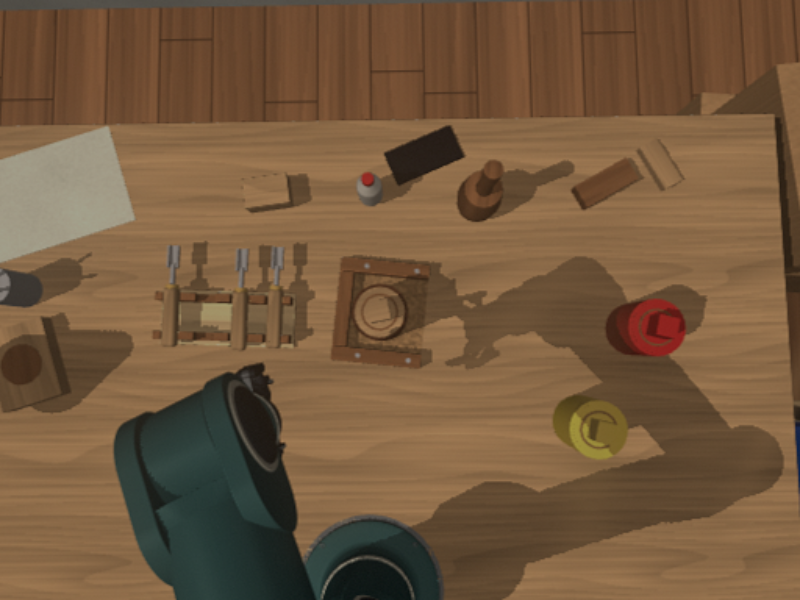

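The final top view shows the log standing mid-bay at (380,312) and all three blades pointing away, at (174,258), (242,260) and (278,260). The bystanders are where they were. One last check of gouge seating, then I'll hand in.

Run:
```python
from h import *
img,P=cloud('top'); Q=P.reshape(-1,3); ok=True
for y0 in(.383,.247,.179):
    z=[np.median(Q[(abs(Q[:,1]-y0-.02*s)<.012+.0)&(abs(Q[:,0]-.537-s*.04)<.012)&(Q[:,2]>.0535)][:,2]) for s in(-1,0,1)]
    q=Q[(abs(Q[:,1]-y0)<.025)&(Q[:,2]>.0535)&(abs(Q[:,0]-.537)<.08)]; r=cv2.minAreaRect((q[:,:2]*1000).astype(np.float32))
    print(y0,np.round(z,4),np.round(r[0],1)); ok&=bool(np.nanmax(z)<.06 and np.nanmin(z)>.053)
if ok: print(ticket.finish_job())
```

```text
0.383 [0.0559 0.0563 0.0537] [542.1 379.9]
0.247 [0.0549 0.0567 0.0556] [533.9 249. ]
0.179 [0.0574 0.0572 0.0544] [537.3 183. ]
the job is handed in; nothing more can be done
None
```

The job is handed in: the log stands upright, wholly inside the bay, after eight alternating far/near tilts, and all three gouges lie in their notches with blades pointing away. However, my first try lifted the log about 6 mm off the bench, which breaks the no-lift rule. After a mid-run knock pushed it to the near cleat, I also recentred it with one extra tilt on its front rim.

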